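Unmould the stuck teething rusks

TASK

Flip the orange clamp arm up and over until it stays open and take out the wooden pusher, then push it down through the mould tubes so that every stuck rusk stick drops out of the bottom into the catch drawer. When all are out, stand the pusher in the glass jar handle up, pull the drawer, put all the rusks in the turquoise bowl, and shut the drawer again. Leave the clamp open and the other things on the counter undisturbed.

Things in the scene. Friction and masses are not known exactly. Their poses are not given: they have to be found in the camera images.
- rack: fixed mould rack, 334 mm wide (y): five upright square aluminium tubes, 1 to 5 from its -y end to its +y end, at y = -112, -56, 0, 56, 112 mm and x = 0 in its frame, over a catch drawer. Bore 24 x 24 mm, walls 3 mm, open lower ends 62 mm and upper ends 118 mm above the counter. Origin: on the counter below tube 3. The drawer comes out along the rack's -x, towards the robot
- rusk1: golden-brown teething rusk, rigid, 22 x 22 x 34 mm, 20 g; at the start stuck upright in tube 1, its top about 10 mm below the mouth, or absent. A sprung leaf in the bore holds it; roughly 5 to 12 N from above drives it past, and it drops once its top is out of the lower end. Origin: its centre; its z axis runs along the 34 mm length
- rusk2: golden-brown teething rusk, rigid, 22 x 22 x 34 mm, 20 g; at the start stuck upright in tube 2, its top about 10 mm below the mouth, or absent. A sprung leaf in the bore holds it; roughly 5 to 12 N from above drives it past, and it drops once its top is out of the lower end. Origin: its centre; its z axis runs along the 34 mm length
- rusk3: golden-brown teething rusk, rigid, 22 x 22 x 34 mm, 20 g; at the start stuck upright in tube 3, its top about 10 mm below the mouth, or absent. A sprung leaf in the bore holds it; roughly 5 to 12 N from above drives it past, and it drops once its top is out of the lower end. Origin: its centre; its z axis runs along the 34 mm length
- rusk4: golden-brown teething rusk, rigid, 22 x 22 x 34 mm, 20 g; at the start stuck upright in tube 4, its top about 10 mm below the mouth, or absent. A sprung leaf in the bore holds it; roughly 5 to 12 N from above drives it past, and it drops once its top is out of the lower end. Origin: its centre; its z axis runs along the 34 mm length
- rusk5: golden-brown teething rusk, rigid, 22 x 22 x 34 mm, 20 g; at the start stuck upright in tube 5, its top about 10 mm below the mouth, or absent. A sprung leaf in the bore holds it; roughly 5 to 12 N from above drives it past, and it drops once its top is out of the lower end. Origin: its centre; its z axis runs along the 34 mm length
- drawer (a joint): white and turquoise catch drawer under the tubes: 0 fully shut, 0.11 m fully open towards the rack's -x; slight friction (about 1.2 N), stays where it is left. Inner floor 112 x 296 mm, 6 mm above the counter; walls reach 18 mm above the counter. Shut, it lies centred below the tubes
- drawer_tab (a point): middle of the top edge of the drawer's upright pull tab: a turquoise plate 8 mm thick (rack x), 50 mm wide (y), top 62 mm above the counter, free above 18 mm, 20 mm in front of the drawer's front wall
- clamp_stand: fixed white stand in which the pusher stands upright under the orange clamp arm. Base 80 mm wide, 8 mm thick; origin on the counter under the pusher, whose foot is 8 mm up, in a sleeve (16 mm square hole, top 46 mm above the counter). A column 16 x 36 mm, 152 mm tall, stands 70 mm away along the stand's +x; the clamp's hinge axis (along y) is in it, 148 mm up
- clamp_arm (a joint): over-centre sprung clamp arm: about 0 when pressing on the pusher's top, grows as it swings up and over towards the stand's +x, stop at 2.0 rad. The spring pulls it shut below about 1.1 rad and open above; about 3 N at the bar starts it. Let go past 1.3 rad it swings on to the stop
- clamp_bar (a point): middle of the arm's steel lift bar, 10 mm thick, 60 mm free length along the stand's y, 192 mm above the counter when clamped. Two end uprights carry it 40 mm above an orange cross piece, so fingers can pinch it across. It swings about the hinge in the column's top, 111 mm away
- pusher: wooden pusher, 130 mm long, 80 g: round shaft 12 mm thick and 80 mm long, then a square handle 26 x 26 mm, 50 mm long. Origin: centre of the shaft's free end (the foot); its own z axis points to the handle
- jar: open glass jar, loose, 90 mm tall, 72 mm across, wall 4 mm, 0.4 kg. Origin: centre of its underside
- bowl: turquoise bowl, loose, rim 128 mm across, 45 mm tall, 0.25 kg. Origin: centre of its underside
- spoon_a: turquoise plastic spoon, 130 mm long, lying; only to be left alone
- fork: stainless fork, 150 mm long, lying flat; only to be left alone
- milk_bottle: clear baby bottle with a blue cap, 140 mm tall, 56 mm across; only to be left alone
Things that resemble listed ones, but are neither listed nor needed, are in the scene too. Of the things that look like the clamp_stand, take the one that is farthest to the robot's left at the start. Several things have the shape of the pusher; the one meant has the colours described above.

How it is judged:
By the outcome, as a careful person would: the job done as asked, in the order asked, and still so for the second after the job is handed in, with the robot touching nothing.
Of rusk1, rusk2, rusk3, rusk4, rusk5 only 3 to 5 are there at a start; the rules pass over those that are not, and their reading is None.
At some moment in a run one of bowl may be knocked a few centimetres aside while the robot is not near it.
It also fails if it takes over 210 s, if anything falls off the work surface, if the arm or the gripper's body presses on something with over 40 N, if the wrist force passes 120 N, or if a joint passes its speed limit or range.

ROBOT

A 6-joint arm with a two-finger parallel gripper is mounted at the origin on the work surface. World frame = base frame: x ahead of the robot, y to its left, z up, the work surface at z = 0. Lengths are in m, angles in rad, forces in N, time in s.
With the tool pointing down it reaches from about 0.275 to 0.725 m from the base axis. Payload 5.6 kg.
Tool frame: the origin (TCP) lies at the very end of the fingers, on their centre line; the grasp point (between the pads) lies 19 mm behind it; z points along the fingers, y is the direction in which the jaws open and shut (so a half turn about z gives the same grasp; the last joint's range is limited). The gripper opens to 85 mm and grips with 20 to 120 N. Pads are 22 mm wide; open, the fingers measure 114 mm over their backs; the gripper's body (76 mm by 85 mm) begins 54 mm behind the grasp point. The pads swing forward as they close: fully open they stand 13 mm farther back than shut.
Start: joints at [1.445, 0.255, 0.108, 0, -1.424, -0.285], TCP at [0.22, 0.504, 0.231] pointing down, gripper open.
Joint ranges: [-2.95, 2.95], [-1.21, 1.97], [-1.09, 1.5], [-2.87, 1.71], [-2.94, -0.07], [-3.05, 3.05]. Speed limits (rad/s): [2.57, 2.57, 3.14, 3.14, 3.14, 3.14].

INTERFACE

Orientations are given as a unit quaternion [w, x, y, z].
In Python, from rig import * gives the robot as it stands.
- The arm moves only by the tool jog_arm, never from a script. Its argument "rows" is a list of rows, each an object of numbers: "jaw": the closure in counts, from 0 (fully open) to 255 (shut); "tx", "ty", "tz": the shift along the world's x, y, z in mm; "ax", "ay", "az": the turn, a rotation vector about the world's x, y, z in rad. A call has exactly 8 rows; each row is the pose to reach, as a shift and turn from the pose commanded when the call began; what a row does not reach only later rows make up. A row lasts 1/8 s, in which the tool goes at most 62.5 mm and 10.7 degrees, less where a joint would pass 70% of its speed; a pose out of reach is approached as far as the arm can. A call with a gripper value outside its range is refused whole. The fingers move at their own pace and stop on an object; "squeeze" is the grip in N (left out, the last holds). Time passes only in rows, so rows that repeat a pose let the fingers close, or fill a call up. It gives the time, the measured TCP pose, the force and the opening at its end, in the units of the state.
- read_state(): the state, without advancing time (a new reading comes with each control period).
- grab_frame(name): name is "scene" or "top" or "wrist"; returns (picture, depth): 420x560x3 uint8, red, green, blue; 420x560 float32, m along the optical axis (not along the pixel's ray), 0 where there is no reading.
- camera_model(name): a dict with "fx", "fy", "cx", "cy" (pixels), "world_to_cam" (4x4, takes a point from world to camera coordinates). Camera axes: x right, y down, z forward; pixel columns grow to the right and rows downward; lengths in m; the calibration is good to about 2 mm. A picture is of the moment at which its call begins: read the wrist's pose just before it. camera_model takes no time and is no camera call; for the wrist camera it gives the pose at the moment of the call.
- close_job(): hands the job in, once; it reports no verdict.
The state is a dict: "t": time; "qpos": joint angles; "joint_vel": joint speeds; "joint_torque": joint torques, N m; "tcp_pos": TCP position; "orientation": TCP orientation; "wrist_force": force on the tool from outside, world axes, zero at the start; "moment": the same for the moment, N m; "finger_gap": opening from 0.0 (shut) to 1.0 (fully open).
Only numpy, scipy, OpenCV 4.12 (cv2) and the standard library are available. Lean on these libraries where they do the work, as an engineer would, in place of code of your own. Each camera call takes 0.05 s, during which the arm holds its last target. There are 200 camera calls.

## Working session

There is one attempt and no reset: what is moved stays moved. The work goes in short steps, Python scripts to look and compute and a tool call to move; the robot and the scene stay as the last step left them, time stands still between calls to the robot, and variables do not carry over. Pictures are saved under pics/ and viewed, about 12 in all and at most 16, crops included, and the job is handed in when it is done.

Besides the shell and the picture viewer there is one more tool, called as name(argument=value, ...) on one line, values as JSON. jog_arm: Moves the arm, as the interface text tells. Its arguments: {"type":"object","properties":{"rows":{"type":"array"},"squeeze":{"type":"number"}},"required":["rows"]}

```bash
mkdir -p pics; cat > h.py <<'E'
from rig import *
import numpy as np, cv2
def snap(name,fn=None,crop=None,scale=1):
    m=camera_model(name); p,d=grab_frame(name)
    if fn:
        q=p
        if crop: r0,r1,c0,c1=crop; q=p[r0:r1,c0:c1]
        q=cv2.resize(q,None,fx=scale,fy=scale,interpolation=cv2.INTER_CUBIC)
        cv2.imwrite('pics/'+fn,q[:,:,::-1])
    return p,d,m
def pt(m,u,v,z):
    c=np.array([(u-m['cx'])/m['fx']*z,(v-m['cy'])/m['fy']*z,z,1]); return (np.linalg.inv(m['world_to_cam'])@c)[:3]
def onz(m,u,v,h):
    T=np.linalg.inv(m['world_to_cam']); d=T[:3,:3]@np.array([(u-m['cx'])/m['fx'],(v-m['cy'])/m['fy'],1]); o=T[:3,3]
    return o+d*(h-o[2])/d[2]
def cloud(d,m):
    v,u=np.indices(d.shape); c=np.stack([(u-m['cx'])/m['fx']*d,(v-m['cy'])/m['fy']*d,d,np.ones_like(d)],-1)
    return (c@np.linalg.inv(m['world_to_cam']).T)[...,:3]
E
python3 - <<'E'
from h import *
for n in('scene','top'):
    p,d,m=snap(n,n+'0.png',scale=1.4); np.savez(n+'0.npz',p=p,d=d,**m)
    print(n,np.linalg.inv(m['world_to_cam'])[:3,3].round(3),m['fx'])
print(read_state())
E
```

```text
scene [ 1.218 -0.137  1.102] 462.8281112041679
top [ 0.497 -0.013  1.179] 489.4987363963322
{'t': 0.1, 'qpos': array([ 1.44461065e+00,  2.55698589e-01,  1.07135775e-01, -3.75819972e-04,
       -1.42391008e+00, -2.84584785e-01]), 'joint_vel': array([ 0.00035663, -0.00192419,  0.0024062 ,  0.00184296,  0.0006934 ,
       -0.00032061]), 'joint_torque': array([-3.41152212e-03, -3.87607706e+01,  2.38474649e+01,  5.37772939e+00,
       -3.74987052e-03, -1.10879625e-06]), 'tcp_pos': array([0.21942094, 0.50385733, 0.23048836]), 'orientation': array([ 8.50360138e-04,  9.78976489e-01, -2.03971313e-01, -1.18958511e-04]), 'wrist_force': array([ 0.41130326, -0.54389098, -0.48422607]), 'moment': array([-0.03679244,  0.02438636,  0.04568216]), 'finger_gap': 1.0008091318813441}
```

View pics/scene0.png

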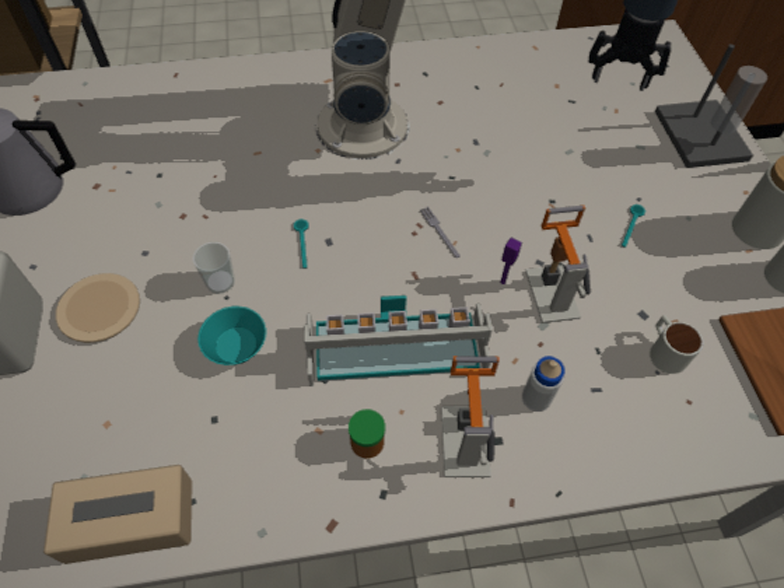

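View pics/top0.png

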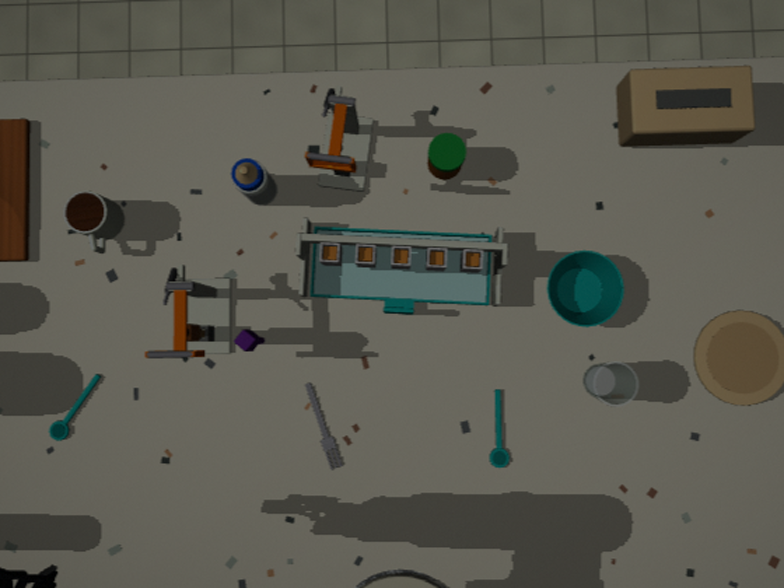

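Two stands look alike: at top (190,320) and (340,130). The left one, at (190,320), has the larger +y and holds the brown wooden pusher. The purple pusher at (248,340) is a look-alike. Now I'll confirm this in crops and measure.

```bash
python3 - <<'E'
from h import *
z=dict(np.load('top0.npz')); p=z['p'];d=z['d'];s=dict(np.load('scene0.npz'))
a=cv2.resize(p[180:270,95:195],None,fx=5,fy=5,interpolation=3)
b=cv2.resize(p[150:230,205:370],None,fx=4.8,fy=4.8,interpolation=3)[:384,:800]
c=cv2.resize(s['p'][135:235,350:430],None,fx=4.5,fy=4.5,interpolation=3)
im=np.zeros((450,860,3),np.uint8); im[:450,:500]=a; im[:450,500:860]=c[:450,:360]
cv2.imwrite('pics/c1.png',cv2.resize(im,(800,418))[:,:,::-1]); cv2.imwrite('pics/c2.png',b[:,:,::-1])
P=cloud(d,z); 
hsv=cv2.cvtColor(p,cv2.COLOR_RGB2HSV)
def comp(mask,name):
    n,l,st,ce=cv2.connectedComponentsWithStats(mask.astype(np.uint8))
    for i in range(1,n):
        if st[i,4]>12:
            q=P[l==i]; print(name,ce[i].round(1),st[i,4],'mean',q.mean(0).round(3),'zmax',q[:,2].max().round(3),'min',q.min(0).round(3),'max',q.max(0).round(3))
ok=d>0
comp(ok&(hsv[...,0]<15)&(hsv[...,1]>170)&(hsv[...,2]>110)&(P[...,2]>.08),'orange')
comp(ok&(abs(hsv[...,0].astype(int)-90)<10)&(hsv[...,1]>120),'turq')
comp(ok&(P[...,2]>.1)&(P[...,2]<.13),'z.1-.13')
comp(ok&(P[...,2]>.165)&(P[...,2]<.25),'high')
# jar
q=P[255:295,410:465]; k=q[(q[...,2]>.07)]; print('jar',len(k),k.mean(0),k.min(0),k.max(0))
E
```

```text
turq [287.1 165.5] 305 mean [ 0.683 -0.02   0.016] zmax 0.025 min [ 0.663 -0.171 -0.003] max [0.698 0.129 0.025]
turq [285.5 211.4] 577 mean [ 0.573 -0.014  0.023] zmax 0.065 min [ 0.543 -0.172 -0.004] max [0.668 0.138 0.065]
turq [417.9 205.6] 2319 mean [ 0.578 -0.327  0.021] zmax 0.051 min [ 0.515 -0.398 -0.004] max [ 0.639 -0.258  0.051]
turq [ 50.1 295.6] 306 mean [0.388 0.554 0.006] zmax 0.012 min [ 0.344  0.505 -0.004] max [0.452 0.591 0.012]
turq [356.  312.3] 317 mean [ 0.331 -0.174  0.006] zmax 0.013 min [ 0.282 -0.19  -0.003] max [ 0.411 -0.158  0.013]
z.1-.13 [237.9  65.3] 60 mean [0.896 0.084 0.115] zmax 0.13 min [0.876 0.072 0.104] max [0.906 0.098 0.13 ]
z.1-.13 [250.2  80.4] 32 mean [0.86  0.057 0.115] zmax 0.129 min [0.857 0.051 0.102] max [0.871 0.064 0.129]
z.1-.13 [176.7 124.9] 396 mean [0.764 0.221 0.119] zmax 0.13 min [0.741 0.197 0.1  ] max [0.791 0.247 0.13 ]
z.1-.13 [286. 178.] 1951 mean [ 0.641 -0.017  0.11 ] zmax 0.124 min [ 0.606 -0.182  0.1  ] max [0.673 0.15  0.124]
z.1-.13 [125.9 195.2] 120 mean [0.612 0.336 0.113] zmax 0.128 min [0.6   0.327 0.1  ] max [0.626 0.349 0.128]
z.1-.13 [140.3 206.1] 35 mean [0.587 0.305 0.112] zmax 0.124 min [0.581 0.301 0.101] max [0.597 0.321 0.124]
z.1-.13 [138.6 237.3] 50 mean [0.519 0.308 0.115] zmax 0.13 min [0.506 0.306 0.1  ] max [0.532 0.311 0.13 ]
z.1-.13 [176.  242.7] 127 mean [0.505 0.224 0.123] zmax 0.13 min [0.489 0.211 0.1  ] max [0.522 0.243 0.13 ]
high [234.8 112.9] 195 mean [0.766 0.085 0.194] zmax 0.2 min [0.757 0.049 0.166] max [0.778 0.122 0.2  ]
high [122.2 252.6] 189 mean [0.487 0.317 0.194] zmax 0.2 min [0.482 0.284 0.165] max [0.492 0.356 0.2  ]
jar 351 [ 0.42285243 -0.34301584  0.11298894] [ 0.38620286 -0.38409534  0.07010074] [ 0.49653997 -0.01349066  1.17918888]
```

View pics/c1.png

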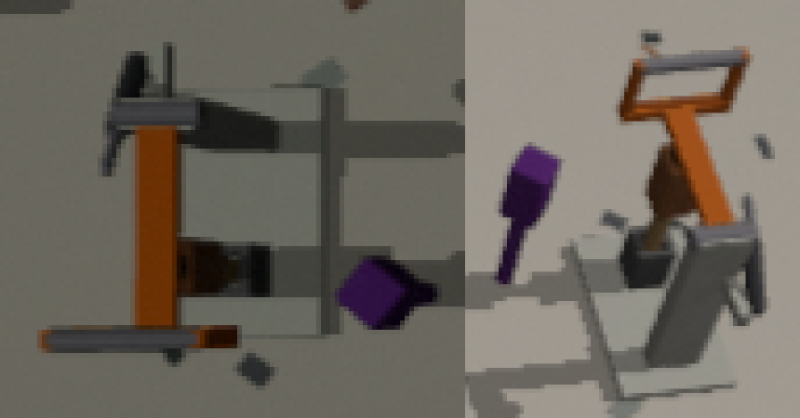

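View pics/c2.png

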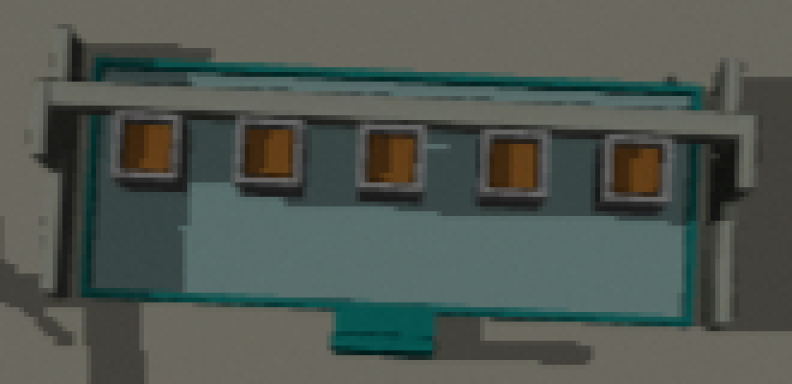

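The left stand, top crop (155,230), holds the brown wooden pusher, and all five tubes hold a rusk. Next come the exact poses.

```bash
python3 - <<'E'
from h import *
z=dict(np.load('top0.npz')); d=z['d'];P=cloud(d,z)
T=[onz(z,205+a/4.8,150+b/4.8,.118) for a,b in[(148,145),(270,152),(392,159),(514,163),(636,170)]]
for t in T: print('tube',t.round(4))
u=np.array(T)[:,:2]; f=np.polyfit(u[:,1],u[:,0],1); print('dx/dy',f[0],'yaw',-np.degrees(np.arctan(f[0])),u.mean(0), 'len',np.linalg.norm(u[0]-u[4]))
print('tab',onz(z,205+384/4.8,150+350/4.8,.062),onz(z,205+384/4.8,150+335/4.8,.062))
m=(P[...,2]>.185)&(P[...,2]<.21); m[:,:100]=0;m[:240]=0
q=P[m]; q=q[q[:,1]>.2]; f=np.polyfit(q[:,1],q[:,0],1);print('bar',f, q.mean(0),q.min(0),q.max(0))
# column tops
for a in [(150,110)]: print('hinge pix',onz(z,95+a[0]/800*860/5,180+a[1]/418*450/5,.152))
print('arm', [onz(z,95+a*1.075/5,180+b*1.075/5,.16).round(4) for a,b in[(157,140),(157,310)]])
print('base corners',[onz(z,95+a*1.075/5,180+b*1.075/5,.008).round(4) for a,b in[(322,88),(322,334)]])
print('jar rim',onz(z,616/1.4,384/1.4,.09),onz(z,601/1.4,381/1.4,.005))
print('bowl',onz(z,586/1.4,289/1.4,.045))
q=P[170:245,385:452];k=q[(q[...,2]>.04)&(q[...,2]<.06)];print(k.mean(0),k.min(0),k.max(0))
q=P[232:255,165:190];k=q[(q[...,2]>.12)&(q[...,2]<.16)];print('purple',k.mean(0),k.min(0),k.max(0))
s=dict(np.load('scene0.npz'));S=cloud(s['d'],s);w=(S[...,2]>.1)&(S[...,2]<.135)&(abs(S[...,0]-.52)<.03)&(abs(S[...,1]-.315)<.04)
print('pusher',S[w].mean(0),S[w].min(0),S[w].max(0))
w=(P[...,2]>.02)&(P[...,2]<.3)&(abs(P[...,0]-.65)<.03)&(abs(P[...,1]+.02)<.02);print('beam z',P[w][:,2].max())
E
```

```text
tube [0.6378 0.0929 0.118 ]
tube [0.6331 0.0374 0.118 ]
tube [ 0.6283 -0.018   0.118 ]
tube [ 0.625  -0.0733  0.118 ]
tube [ 0.6202 -0.1284  0.118 ]
dx/dy 0.07815132306683117 yaw -4.468658109475999 [ 0.62886968 -0.01786632] len 0.2220087100267105
tab [ 0.54398744 -0.01192726  0.062     ] [ 0.551128   -0.01211795  0.062     ]
bar [-0.00636916  0.48926244] [0.48722729 0.31953224 0.19540767] [0.48228294 0.28445694 0.1871366 ] [0.49219786 0.35648751 0.20002664]
hinge pix [0.58969569 0.32040185 0.152     ]
arm [array([0.5754, 0.3147, 0.16  ]), array([0.4989, 0.3151, 0.16  ])]
base corners [array([0.6119, 0.2776, 0.008 ]), array([0.4848, 0.2789, 0.008 ])]
jar rim [ 0.42071099 -0.34984838  0.09      ] [ 0.42047329 -0.35103804  0.005     ]
bowl [ 0.57468482 -0.3218889   0.045     ]
[ 0.57772096 -0.32413549  0.04386161] [ 0.51531387 -0.38203083  0.04000404] [ 0.6391535  -0.2557915   0.05095687]
purple [0.50521886 0.22652594 0.12897687] [0.48915654 0.21110444 0.12078973] [0.52158342 0.24257178 0.13633629]
pusher [0.52668702 0.31242415 0.11711313] [0.50955527 0.30631573 0.10054545] [0.53534808 0.33092302 0.1349613 ]
beam z 0.12322756102457277
```

jog_arm(rows=[{"tx": 40,"ty": -25,"tz": 10,"az": -0.17,"jaw": 120},{"tx": 80,"ty": -50,"tz": 15,"az": -0.34,"jaw": 120},{"tx": 120,"ty": -80,"tz": 20,"az": -0.51,"jaw": 120},{"tx": 160,"ty": -110,"tz": 20,"az": -0.68,"jaw": 120},{"tx": 200,"ty": -140,"tz": 20,"az": -0.85,"jaw": 120},{"tx": 240,"ty": -165,"tz": 20,"az": -1.02,"jaw": 120},{"tx": 268,"ty": -184,"tz": 20,"az": -1.16,"jaw": 120},{"tx": 268,"ty": -184,"tz": 20,"az": -1.16,"jaw": 120}], squeeze=40)

```text
schema error: expected keys jaw, tx, ty, tz, ax, ay, az
```

```bash
python3 - <<'E'
from h import *
s=read_state();print(s['tcp_pos'],s['orientation'],s['qpos'],s['finger_gap'],s['wrist_force'])
p,d,m=snap('wrist','w1.png',scale=1.0)
print(np.linalg.inv(m['world_to_cam']).round(3))
E
```

```text
[0.21942094 0.50385733 0.23048836] [ 8.50360138e-04  9.78976489e-01 -2.03971313e-01 -1.18958511e-04] [ 1.44461065e+00  2.55698589e-01  1.07135775e-01 -3.75819972e-04
 -1.42391008e+00 -2.84584785e-01] 1.0008091318813441 [ 0.41130326 -0.54389098 -0.48422607]
[[-0.399 -0.87  -0.289  0.294]
 [-0.917  0.38   0.123  0.472]
 [ 0.002  0.314 -0.949  0.372]
 [ 0.     0.     0.     1.   ]]
```

View pics/w1.png

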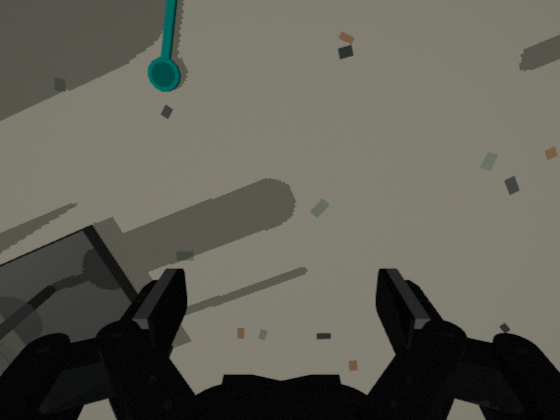

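The move was refused because every row needs all seven keys, so this wrist picture only shows the start view with the fingers at (165,310) and (400,310).

jog_arm(rows=[{"tx": 40,"ty": -25,"tz": 10,"ax": 0,"ay": 0,"az": -0.17,"jaw": 120},{"tx": 80,"ty": -50,"tz": 15,"ax": 0,"ay": 0,"az": -0.34,"jaw": 120},{"tx": 120,"ty": -80,"tz": 20,"ax": 0,"ay": 0,"az": -0.51,"jaw": 120},{"tx": 160,"ty": -110,"tz": 20,"ax": 0,"ay": 0,"az": -0.68,"jaw": 120},{"tx": 200,"ty": -140,"tz": 20,"ax": 0,"ay": 0,"az": -0.85,"jaw": 120},{"tx": 240,"ty": -165,"tz": 20,"ax": 0,"ay": 0,"az": -1.02,"jaw": 120},{"tx": 268,"ty": -184,"tz": 20,"ax": 0,"ay": 0,"az": -1.16,"jaw": 120},{"tx": 268,"ty": -184,"tz": 20,"ax": 0,"ay": 0,"az": -1.16,"jaw": 120}], squeeze=40)

```text
t: 1.15
tcp_pos: [0.4889, 0.3187, 0.2504]
orientation: [-0.001, -0.706, 0.709, -0.0]
wrist_force: [-1.0, -1.1, -0.2]
finger_gap: 0.529
```

```bash
python3 - <<'E'
from h import *
s=read_state();print(s['tcp_pos'],s['orientation'],s['qpos'],s['finger_gap'],s['wrist_force'])
p,d,m=snap('wrist','w2.png',scale=1.0); np.savez('w2.npz',d=d,p=p,**m)
E
```

```text
[0.48893183 0.31871049 0.25038712] [-7.81910679e-04 -7.05706784e-01  7.08503578e-01 -5.72742550e-05] [ 8.45422033e-01  3.19874160e-01  2.44945011e-01  1.74782490e-05
 -1.49743509e+00 -8.49378595e-01] 0.528578536447327 [-1.00573435 -1.05301822 -0.18929103]
```

View pics/w2.png

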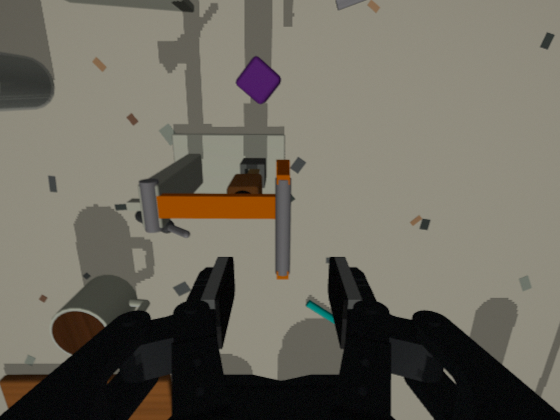

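The wrist view shows the bar at column 283, midway between the fingers at columns 220 and 345. Next I'll descend and pinch.

jog_arm(rows=[{"tx": -1,"ty": 0,"tz": -30,"ax": 0,"ay": 0,"az": 0,"jaw": 120},{"tx": -1,"ty": 0,"tz": -60,"ax": 0,"ay": 0,"az": 0,"jaw": 120},{"tx": -1,"ty": 0,"tz": -74,"ax": 0,"ay": 0,"az": 0,"jaw": 130},{"tx": -1,"ty": 0,"tz": -74,"ax": 0,"ay": 0,"az": 0,"jaw": 255},{"tx": -1,"ty": 0,"tz": -74,"ax": 0,"ay": 0,"az": 0,"jaw": 255},{"tx": -1,"ty": 0,"tz": -74,"ax": 0,"ay": 0,"az": 0,"jaw": 255},{"tx": -1,"ty": 0,"tz": -74,"ax": 0,"ay": 0,"az": 0,"jaw": 255},{"tx": -1,"ty": 0,"tz": -74,"ax": 0,"ay": 0,"az": 0,"jaw": 255}], squeeze=30)

```text
t: 2.2
tcp_pos: [0.4882, 0.3208, 0.1786]
orientation: [0.002, -0.707, 0.707, -0.001]
wrist_force: [6.0, 0.4, -2.8]
finger_gap: 0.1
```

jog_arm(rows=[{"tx": 4,"ty": 0,"tz": 10,"ax": 0,"ay": 0,"az": 0,"jaw": 255},{"tx": 10,"ty": 0,"tz": 19,"ax": 0,"ay": 0,"az": 0,"jaw": 255},{"tx": 17,"ty": 0,"tz": 28,"ax": 0,"ay": 0,"az": 0,"jaw": 255},{"tx": 25,"ty": 0,"tz": 36,"ax": 0,"ay": 0,"az": 0,"jaw": 255},{"tx": 33,"ty": 0,"tz": 43,"ax": 0,"ay": 0,"az": 0,"jaw": 255},{"tx": 42,"ty": 0,"tz": 50,"ax": 0,"ay": 0,"az": 0,"jaw": 255},{"tx": 52,"ty": 0,"tz": 55,"ax": 0,"ay": 0,"az": 0,"jaw": 255},{"tx": 62,"ty": 0,"tz": 60,"ax": 0,"ay": 0,"az": 0,"jaw": 255}])

```text
t: 3.2
tcp_pos: [0.5485, 0.3201, 0.2409]
orientation: [-0.001, 0.707, -0.707, 0.0]
wrist_force: [-5.9, -0.8, 4.1]
finger_gap: 0.103
```

jog_arm(rows=[{"tx": 11,"ty": 0,"tz": 3,"ax": 0,"ay": 0,"az": 0,"jaw": 255},{"tx": 22,"ty": 0,"tz": 6,"ax": 0,"ay": 0,"az": 0,"jaw": 255},{"tx": 33,"ty": 0,"tz": 7,"ax": 0,"ay": 0,"az": 0,"jaw": 255},{"tx": 44,"ty": 0,"tz": 7,"ax": 0,"ay": 0,"az": 0,"jaw": 255},{"tx": 55,"ty": 0,"tz": 6,"ax": 0,"ay": 0,"az": 0,"jaw": 255},{"tx": 66,"ty": 0,"tz": 4,"ax": 0,"ay": 0,"az": 0,"jaw": 255},{"tx": 76,"ty": 0,"tz": 1,"ax": 0,"ay": 0,"az": 0,"jaw": 255},{"tx": 76,"ty": 0,"tz": 1,"ax": 0,"ay": 0,"az": 0,"jaw": 255}])

```text
t: 4.2
tcp_pos: [0.6271, 0.3193, 0.2395]
orientation: [0.001, -0.707, 0.708, -0.002]
wrist_force: [2.6, -2.6, 4.6]
finger_gap: 0.1
```

jog_arm(rows=[{"tx": 0,"ty": 0,"tz": 0,"ax": 0,"ay": 0,"az": 0,"jaw": 170},{"tx": 0,"ty": 0,"tz": 0,"ax": 0,"ay": 0,"az": 0,"jaw": 170},{"tx": 0,"ty": 0,"tz": 5,"ax": 0,"ay": 0,"az": 0,"jaw": 170},{"tx": 0,"ty": 0,"tz": 20,"ax": 0,"ay": 0,"az": 0,"jaw": 170},{"tx": 0,"ty": 0,"tz": 35,"ax": 0,"ay": 0,"az": 0,"jaw": 170},{"tx": 0,"ty": 0,"tz": 50,"ax": 0,"ay": 0,"az": 0,"jaw": 170},{"tx": -20,"ty": 0,"tz": 60,"ax": 0,"ay": 0,"az": 0,"jaw": 170},{"tx": -60,"ty": 0,"tz": 60,"ax": 0,"ay": 0,"az": 0,"jaw": 170}])

```text
t: 5.2
tcp_pos: [0.5645, 0.3206, 0.2981]
orientation: [0.0, -0.707, 0.707, 0.0]
wrist_force: [0.0, -0.0, 0.1]
finger_gap: 0.33
```

```bash
python3 - <<'E'
from h import *
p,d,m=snap('wrist')
q,_,_=snap('top')
im=np.hstack([p,cv2.resize(q[160:280,80:240],(560,420))])
cv2.imwrite('pics/a3.png',cv2.resize(im,(800,300))[:,:,::-1]); np.savez('w3.npz',p=p,d=d,**m)
E
```

```text
(no output)
```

View pics/a3.png

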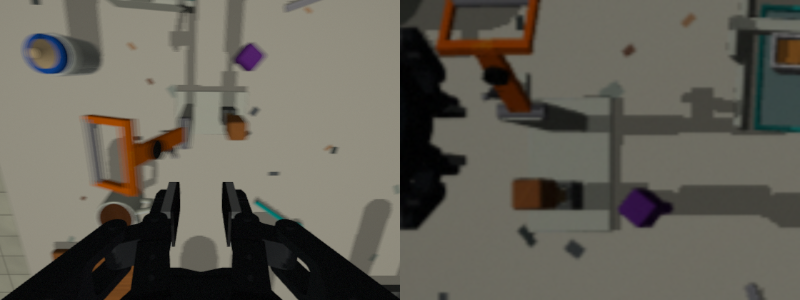

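The clamp is open (orange frame at left (110,155)). The pusher handle is free at wrist (236,127) and top (528,193).

```bash
python3 - <<'E'
from h import *
z,dd,m=snap('top'); P=cloud(dd,m)
w=(P[...,2]>.128)&(P[...,2]<.15)&(abs(P[...,0]-.52)<.03)&(abs(P[...,1]-.319)<.03); k=P[w];print(len(k),k.mean(0),k.min(0),k.max(0)); print(cv2.minAreaRect((k[:,:2]*1000).astype(np.float32)))
print(onz(m,131.2,237.2,.138))
w=dict(np.load('w3.npz'));P=cloud(w['d'],w)
k=P[(P[...,2]>.13)&(P[...,2]<.145)&(abs(P[...,0]-.52)<.03)&(abs(P[...,1]-.319)<.03)];print(len(k),k.mean(0),k.min(0),k.max(0)); print(cv2.minAreaRect((k[:,:2]*1000).astype(np.float32)))
E
```

```text
163 [0.5187927  0.31881712 0.13707166] [0.50644362 0.30623515 0.12803017] [0.532372   0.33414246 0.14325805]
((519.5797119140625, 320.1546325683594), (27.552934646606445, 25.793258666992188), 88.6820297241211)
[0.5189678  0.31683499 0.138     ]
749 [0.52163725 0.3177091  0.13635873] [0.50796672 0.30558028 0.13006922] [0.53414567 0.33136801 0.13928711]
((521.069580078125, 318.4652404785156), (25.802780151367188, 26.09990882873535), 89.32750701904297)
```

jog_arm(rows=[{"tx": -22,"ty": -1,"tz": -10,"ax": 0,"ay": 0,"az": 0,"jaw": 120},{"tx": -44,"ty": -2,"tz": -40,"ax": 0,"ay": 0,"az": 0,"jaw": 120},{"tx": -44,"ty": -2,"tz": -80,"ax": 0,"ay": 0,"az": 0,"jaw": 120},{"tx": -44,"ty": -2,"tz": -115,"ax": 0,"ay": 0,"az": 0,"jaw": 120},{"tx": -44,"ty": -2,"tz": -145,"ax": 0,"ay": 0,"az": 0,"jaw": 120},{"tx": -44,"ty": -2,"tz": -170,"ax": 0,"ay": 0,"az": 0,"jaw": 120},{"tx": -44,"ty": -2,"tz": -190,"ax": 0,"ay": 0,"az": 0,"jaw": 120},{"tx": -44,"ty": -2,"tz": -196,"ax": 0,"ay": 0,"az": 0,"jaw": 120}], squeeze=70)

```text
t: 6.35
tcp_pos: [0.5205, 0.318, 0.1009]
orientation: [-0.001, -0.707, 0.707, 0.0]
wrist_force: [0.3, -0.4, 0.2]
finger_gap: 0.528
```

jog_arm(rows=[{"tx": 0,"ty": 0,"tz": 0,"ax": 0,"ay": 0,"az": 0,"jaw": 150},{"tx": 0,"ty": 0,"tz": 0,"ax": 0,"ay": 0,"az": 0,"jaw": 180},{"tx": 0,"ty": 0,"tz": 0,"ax": 0,"ay": 0,"az": 0,"jaw": 255},{"tx": 0,"ty": 0,"tz": 0,"ax": 0,"ay": 0,"az": 0,"jaw": 255},{"tx": 0,"ty": 0,"tz": 0,"ax": 0,"ay": 0,"az": 0,"jaw": 255},{"tx": 0,"ty": 0,"tz": 0,"ax": 0,"ay": 0,"az": 0,"jaw": 255},{"tx": 0,"ty": 0,"tz": 0,"ax": 0,"ay": 0,"az": 0,"jaw": 255},{"tx": 0,"ty": 0,"tz": 0,"ax": 0,"ay": 0,"az": 0,"jaw": 255}], squeeze=70)

```text
t: 7.35
tcp_pos: [0.5212, 0.3187, 0.1034]
orientation: [-0.001, 0.707, -0.707, 0.0]
wrist_force: [0.3, 0.1, 6.2]
finger_gap: 0.297
```

jog_arm(rows=[{"tx": 0,"ty": 0,"tz": 20,"ax": 0,"ay": 0,"az": 0,"jaw": 255},{"tx": 0,"ty": 0,"tz": 50,"ax": 0,"ay": 0,"az": 0,"jaw": 255},{"tx": 0,"ty": 0,"tz": 100,"ax": 0,"ay": 0,"az": 0,"jaw": 255},{"tx": 0,"ty": 0,"tz": 150,"ax": 0,"ay": 0,"az": 0,"jaw": 255},{"tx": 30,"ty": -55,"tz": 160,"ax": 0,"ay": 0,"az": 0,"jaw": 255},{"tx": 60,"ty": -110,"tz": 160,"ax": 0,"ay": 0,"az": 0,"jaw": 255},{"tx": 90,"ty": -165,"tz": 150,"ax": 0,"ay": 0,"az": 0,"jaw": 255},{"tx": 116,"ty": -225,"tz": 150,"ax": 0,"ay": 0,"az": 0,"jaw": 255}])

```text
t: 8.35
tcp_pos: [0.6345, 0.0961, 0.2502]
orientation: [0.001, 0.707, -0.707, -0.001]
wrist_force: [1.4, 0.3, -1.3]
finger_gap: 0.301
```

jog_arm(rows=[{"tx": 0,"ty": 0,"tz": 0,"ax": 0,"ay": 0,"az": 0,"jaw": 255},{"tx": 0,"ty": 0,"tz": 0,"ax": 0,"ay": 0,"az": 0,"jaw": 255},{"tx": 0,"ty": 0,"tz": 0,"ax": 0,"ay": 0,"az": 0,"jaw": 255},{"tx": 0,"ty": 0,"tz": 0,"ax": 0,"ay": 0,"az": 0,"jaw": 255},{"tx": 0,"ty": 0,"tz": 0,"ax": 0,"ay": 0,"az": 0,"jaw": 255},{"tx": 0,"ty": 0,"tz": 0,"ax": 0,"ay": 0,"az": 0,"jaw": 255},{"tx": 0,"ty": 0,"tz": 0,"ax": 0,"ay": 0,"az": 0,"jaw": 255},{"tx": 0,"ty": 0,"tz": 0,"ax": 0,"ay": 0,"az": 0,"jaw": 255}])

```text
t: 9.35
tcp_pos: [0.6347, 0.0977, 0.2523]
orientation: [-0.0, -0.707, 0.707, 0.0]
wrist_force: [0.4, -0.2, -0.6]
finger_gap: 0.299
```

```bash
python3 - <<'E'
from h import *
p,d,m=snap('wrist'); q,e,n=snap('scene'); np.savez('w4.npz',p=p,d=d,**m)
im=np.hstack([p,cv2.resize(q[160:280,180:340],(560,420))])
cv2.imwrite('pics/a4.png',cv2.resize(im,(800,300))[:,:,::-1])
P=cloud(d,m)
k=P[(P[...,2]>.114)&(P[...,2]<.122)&(abs(P[...,1]+.02)<.15)&(P[...,0]<.656)&(P[...,0]>.6)]
# per tube
for i in range(5):
    c=np.array([.6202+.0044*i,-.1296+.0558*i]); s=k[np.abs(k[:,1]-c[1])<.024]
    if len(s)>20: print(i+1,len(s),s.min(0).round(4),s.max(0).round(4),((s.min(0)+s.max(0))/2).round(4))
E
```

```text
3 660 [ 0.6163 -0.0334  0.1141] [ 0.6475 -0.0014  0.1193] [ 0.6319 -0.0174  0.1167]
4 528 [0.6206 0.0224 0.114 ] [0.6517 0.0543 0.1188] [0.6361 0.0383 0.1164]
5 412 [0.6247 0.0783 0.114 ] [0.656  0.1103 0.1198] [0.6403 0.0943 0.1169]
```

View pics/a4.png

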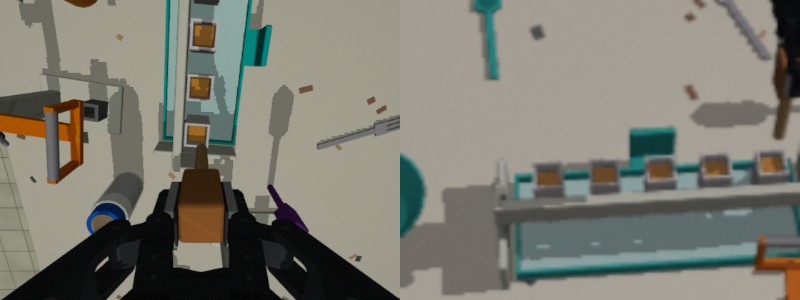

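The handle is gripped upright. The shaft tip is at (201,150) in the wrist half, just short of tube 5 at (196,133). I'll check the foot against the tube in the same camera.

```bash
python3 - <<'E'
from h import *
w=dict(np.load('w4.npz'));P=cloud(w['d'],w); print(read_state()['tcp_pos'])
for a,b in((.15,.165),(.165,.18),(.18,.2),(.2,.22)):
    k=P[(P[...,2]>a)&(P[...,2]<b)&(abs(P[...,0]-.636)<.02)&(abs(P[...,1]-.096)<.04)]
    if len(k): print(a,len(k),k.mean(0).round(4),k.min(0).round(4),k.max(0).round(4))
E
```

```text
[0.63469138 0.09764467 0.25231624]
0.15 48 [0.6345 0.0933 0.161 ] [0.629  0.0918 0.1573] [0.6403 0.0972 0.1646]
0.165 110 [0.6349 0.0932 0.1726] [0.6292 0.0917 0.1653] [0.6408 0.0978 0.1799]
0.18 181 [0.6349 0.0932 0.1903] [0.6289 0.0915 0.18  ] [0.6409 0.0977 0.2   ]
0.2 220 [0.635  0.0929 0.2098] [0.6294 0.0914 0.2   ] [0.6407 0.097  0.2199]
```

jog_arm(rows=[{"tx": 5,"ty": -3,"tz": 0,"ax": 0,"ay": 0,"az": 0,"jaw": 255},{"tx": 5,"ty": -3,"tz": 0,"ax": 0,"ay": 0,"az": 0,"jaw": 255},{"tx": 5,"ty": -3,"tz": -10,"ax": 0,"ay": 0,"az": 0,"jaw": 255},{"tx": 5,"ty": -3,"tz": -20,"ax": 0,"ay": 0,"az": 0,"jaw": 255},{"tx": 5,"ty": -3,"tz": -30,"ax": 0,"ay": 0,"az": 0,"jaw": 255},{"tx": 5,"ty": -3,"tz": -36,"ax": 0,"ay": 0,"az": 0,"jaw": 255},{"tx": 5,"ty": -3,"tz": -42,"ax": 0,"ay": 0,"az": 0,"jaw": 255},{"tx": 5,"ty": -3,"tz": -46,"ax": 0,"ay": 0,"az": 0,"jaw": 255}])

```text
t: 10.45
tcp_pos: [0.6396, 0.0947, 0.206]
orientation: [0.0, 0.707, -0.707, -0.0]
wrist_force: [-0.7, -0.2, -0.7]
finger_gap: 0.294
```

jog_arm(rows=[{"tx": 0,"ty": 0,"tz": -7,"ax": 0,"ay": 0,"az": 0,"jaw": 255},{"tx": 0,"ty": 0,"tz": -14,"ax": 0,"ay": 0,"az": 0,"jaw": 255},{"tx": 0,"ty": 0,"tz": -21,"ax": 0,"ay": 0,"az": 0,"jaw": 255},{"tx": 0,"ty": 0,"tz": -28,"ax": 0,"ay": 0,"az": 0,"jaw": 255},{"tx": 0,"ty": 0,"tz": -36,"ax": 0,"ay": 0,"az": 0,"jaw": 255},{"tx": 0,"ty": 0,"tz": -45,"ax": 0,"ay": 0,"az": 0,"jaw": 255},{"tx": 0,"ty": 0,"tz": -55,"ax": 0,"ay": 0,"az": 0,"jaw": 255},{"tx": 0,"ty": 0,"tz": -58,"ax": 0,"ay": 0,"az": 0,"jaw": 255}])

```text
t: 11.45
tcp_pos: [0.6394, 0.0947, 0.1476]
orientation: [-0.0, -0.707, 0.707, 0.0]
wrist_force: [0.5, 0.9, -0.4]
finger_gap: 0.294
```

```bash
python3 - <<'E'
from h import *
s=read_state();print(s['tcp_pos'],s['wrist_force'],s['moment'],s['finger_gap'])
p,d,m=snap('wrist'); q,e,n=snap('scene')
im=np.hstack([p,cv2.resize(q[160:280,180:340],(560,420))])
cv2.imwrite('pics/a5.png',cv2.resize(im,(800,300))[:,:,::-1])
E
```

```text
[0.6394272  0.09473697 0.1475969 ] [ 0.48722178  0.94698487 -0.41662033] [0.01350321 0.0115971  0.0106795 ] 0.2938982260718641
```

View pics/a5.png

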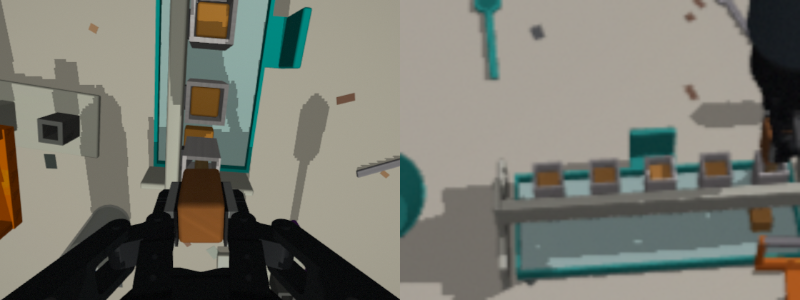

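The rusk from tube 5 lies in the drawer at (760,218), and the force is back to zero. The same cycle follows for the other tubes, 56 mm apart.

jog_arm(rows=[{"tx": 0,"ty": 0,"tz": 40,"ax": 0,"ay": 0,"az": 0,"jaw": 255},{"tx": 0,"ty": 0,"tz": 82,"ax": 0,"ay": 0,"az": 0,"jaw": 255},{"tx": -2,"ty": -30,"tz": 84,"ax": 0,"ay": 0,"az": 0,"jaw": 255},{"tx": -4,"ty": -56,"tz": 84,"ax": 0,"ay": 0,"az": 0,"jaw": 255},{"tx": -4,"ty": -56,"tz": 84,"ax": 0,"ay": 0,"az": 0,"jaw": 255},{"tx": -4,"ty": -56,"tz": 80,"ax": 0,"ay": 0,"az": 0,"jaw": 255},{"tx": -4,"ty": -56,"tz": 70,"ax": 0,"ay": 0,"az": 0,"jaw": 255},{"tx": -4,"ty": -56,"tz": 60,"ax": 0,"ay": 0,"az": 0,"jaw": 255}])

```text
t: 12.55
tcp_pos: [0.6355, 0.0393, 0.207]
orientation: [0.0, 0.707, -0.707, -0.0]
wrist_force: [-0.2, 0.2, -1.4]
finger_gap: 0.293
```

jog_arm(rows=[{"tx": 0,"ty": 0,"tz": -7,"ax": 0,"ay": 0,"az": 0,"jaw": 255},{"tx": 0,"ty": 0,"tz": -14,"ax": 0,"ay": 0,"az": 0,"jaw": 255},{"tx": 0,"ty": 0,"tz": -21,"ax": 0,"ay": 0,"az": 0,"jaw": 255},{"tx": 0,"ty": 0,"tz": -28,"ax": 0,"ay": 0,"az": 0,"jaw": 255},{"tx": 0,"ty": 0,"tz": -36,"ax": 0,"ay": 0,"az": 0,"jaw": 255},{"tx": 0,"ty": 0,"tz": -45,"ax": 0,"ay": 0,"az": 0,"jaw": 255},{"tx": 0,"ty": 0,"tz": -55,"ax": 0,"ay": 0,"az": 0,"jaw": 255},{"tx": 0,"ty": 0,"tz": -60,"ax": 0,"ay": 0,"az": 0,"jaw": 255}])

```text
t: 13.55
tcp_pos: [0.6353, 0.0389, 0.1472]
orientation: [0.0, 0.707, -0.707, -0.0]
wrist_force: [0.2, 1.0, -0.9]
finger_gap: 0.291
```

jog_arm(rows=[{"tx": 0,"ty": 0,"tz": 40,"ax": 0,"ay": 0,"az": 0,"jaw": 255},{"tx": 0,"ty": 0,"tz": 82,"ax": 0,"ay": 0,"az": 0,"jaw": 255},{"tx": -2,"ty": -30,"tz": 84,"ax": 0,"ay": 0,"az": 0,"jaw": 255},{"tx": -4,"ty": -56,"tz": 84,"ax": 0,"ay": 0,"az": 0,"jaw": 255},{"tx": -4,"ty": -56,"tz": 84,"ax": 0,"ay": 0,"az": 0,"jaw": 255},{"tx": -4,"ty": -56,"tz": 80,"ax": 0,"ay": 0,"az": 0,"jaw": 255},{"tx": -4,"ty": -56,"tz": 70,"ax": 0,"ay": 0,"az": 0,"jaw": 255},{"tx": -4,"ty": -56,"tz": 60,"ax": 0,"ay": 0,"az": 0,"jaw": 255}])

```text
t: 14.55
tcp_pos: [0.6315, -0.0166, 0.207]
orientation: [0.0, 0.707, -0.707, -0.0]
wrist_force: [0.1, -0.3, -0.7]
finger_gap: 0.295
```

```bash
python3 - <<'E'
from h import *
s=read_state();print(s['tcp_pos'],s['wrist_force'],s['finger_gap'])
p,d,m=snap('wrist');P=cloud(d,m)
t=s['tcp_pos'];k=P[(P[...,2]>.125)&(P[...,2]<.165)&(abs(P[...,0]-t[0])<.012)&(abs(P[...,1]-t[1])<.012)]
print('shaft',k.mean(0).round(4),k[:,1].min())
k=P[(P[...,2]>.114)&(P[...,2]<.1215)&(abs(P[...,1]+.02)<.15)&(P[...,0]<.656)&(P[...,0]>.6)]
for i in range(5):
    c=np.array([.6202+.0044*i,-.1296+.0558*i]); s=k[np.abs(k[:,1]-c[1])<.024]
    if len(s)>20: print(i+1,len(s),((s.min(0)+s.max(0))/2).round(4),(s.max(0)-s.min(0)).round(3))
E
```

```text
[ 0.63150279 -0.01664241  0.20702832] [ 0.05533129 -0.30782614 -0.74446396] 0.29476333741878313
shaft [ 0.6317 -0.0211  0.1466] -0.022902102858902165
1 969 [ 0.6233 -0.1292  0.1165] [0.031 0.032 0.005]
2 742 [ 0.6279 -0.0731  0.1167] [0.032 0.032 0.005]
3 615 [ 0.632  -0.0175  0.1177] [0.031 0.032 0.007]
5 211 [0.6411 0.1048 0.1163] [0.029 0.011 0.004]
```

Aligned within 1 mm. I'll continue with tubes 3, 2 and 1.

jog_arm(rows=[{"tx": 0,"ty": 0,"tz": -7,"ax": 0,"ay": 0,"az": 0,"jaw": 255},{"tx": 0,"ty": 0,"tz": -14,"ax": 0,"ay": 0,"az": 0,"jaw": 255},{"tx": 0,"ty": 0,"tz": -21,"ax": 0,"ay": 0,"az": 0,"jaw": 255},{"tx": 0,"ty": 0,"tz": -28,"ax": 0,"ay": 0,"az": 0,"jaw": 255},{"tx": 0,"ty": 0,"tz": -36,"ax": 0,"ay": 0,"az": 0,"jaw": 255},{"tx": 0,"ty": 0,"tz": -45,"ax": 0,"ay": 0,"az": 0,"jaw": 255},{"tx": 0,"ty": 0,"tz": -55,"ax": 0,"ay": 0,"az": 0,"jaw": 255},{"tx": 0,"ty": 0,"tz": -60,"ax": 0,"ay": 0,"az": 0,"jaw": 255}])

```text
t: 15.6
tcp_pos: [0.6315, -0.0171, 0.1478]
orientation: [-0.0, 0.707, -0.707, -0.0]
wrist_force: [0.8, 0.1, -1.5]
finger_gap: 0.296
```

jog_arm(rows=[{"tx": 0,"ty": 0,"tz": 40,"ax": 0,"ay": 0,"az": 0,"jaw": 255},{"tx": 0,"ty": 0,"tz": 82,"ax": 0,"ay": 0,"az": 0,"jaw": 255},{"tx": -2,"ty": -30,"tz": 84,"ax": 0,"ay": 0,"az": 0,"jaw": 255},{"tx": -4,"ty": -56,"tz": 84,"ax": 0,"ay": 0,"az": 0,"jaw": 255},{"tx": -4,"ty": -56,"tz": 84,"ax": 0,"ay": 0,"az": 0,"jaw": 255},{"tx": -4,"ty": -56,"tz": 80,"ax": 0,"ay": 0,"az": 0,"jaw": 255},{"tx": -4,"ty": -56,"tz": 70,"ax": 0,"ay": 0,"az": 0,"jaw": 255},{"tx": -4,"ty": -56,"tz": 60,"ax": 0,"ay": 0,"az": 0,"jaw": 255}])

```text
t: 16.6
tcp_pos: [0.6275, -0.0726, 0.2071]
orientation: [0.0, 0.707, -0.707, -0.0]
wrist_force: [0.7, -0.3, -1.1]
finger_gap: 0.294
```

jog_arm(rows=[{"tx": 0,"ty": 0,"tz": -7,"ax": 0,"ay": 0,"az": 0,"jaw": 255},{"tx": 0,"ty": 0,"tz": -14,"ax": 0,"ay": 0,"az": 0,"jaw": 255},{"tx": 0,"ty": 0,"tz": -21,"ax": 0,"ay": 0,"az": 0,"jaw": 255},{"tx": 0,"ty": 0,"tz": -28,"ax": 0,"ay": 0,"az": 0,"jaw": 255},{"tx": 0,"ty": 0,"tz": -36,"ax": 0,"ay": 0,"az": 0,"jaw": 255},{"tx": 0,"ty": 0,"tz": -45,"ax": 0,"ay": 0,"az": 0,"jaw": 255},{"tx": 0,"ty": 0,"tz": -55,"ax": 0,"ay": 0,"az": 0,"jaw": 255},{"tx": 0,"ty": 0,"tz": -60,"ax": 0,"ay": 0,"az": 0,"jaw": 255}])

```text
t: 17.6
tcp_pos: [0.6273, -0.073, 0.1475]
orientation: [0.0, 0.707, -0.707, -0.0]
wrist_force: [0.9, -0.2, -1.2]
finger_gap: 0.298
```

jog_arm(rows=[{"tx": 0,"ty": 0,"tz": 40,"ax": 0,"ay": 0,"az": 0,"jaw": 255},{"tx": 0,"ty": 0,"tz": 82,"ax": 0,"ay": 0,"az": 0,"jaw": 255},{"tx": -2,"ty": -30,"tz": 84,"ax": 0,"ay": 0,"az": 0,"jaw": 255},{"tx": -4,"ty": -56,"tz": 84,"ax": 0,"ay": 0,"az": 0,"jaw": 255},{"tx": -4,"ty": -56,"tz": 84,"ax": 0,"ay": 0,"az": 0,"jaw": 255},{"tx": -4,"ty": -56,"tz": 80,"ax": 0,"ay": 0,"az": 0,"jaw": 255},{"tx": -4,"ty": -56,"tz": 70,"ax": 0,"ay": 0,"az": 0,"jaw": 255},{"tx": -4,"ty": -56,"tz": 60,"ax": 0,"ay": 0,"az": 0,"jaw": 255}])

```text
t: 18.6
tcp_pos: [0.6235, -0.1286, 0.2071]
orientation: [0.0, 0.707, -0.707, -0.0]
wrist_force: [-0.6, 0.0, -0.5]
finger_gap: 0.294
```

jog_arm(rows=[{"tx": 0,"ty": 0,"tz": -7,"ax": 0,"ay": 0,"az": 0,"jaw": 255},{"tx": 0,"ty": 0,"tz": -14,"ax": 0,"ay": 0,"az": 0,"jaw": 255},{"tx": 0,"ty": 0,"tz": -21,"ax": 0,"ay": 0,"az": 0,"jaw": 255},{"tx": 0,"ty": 0,"tz": -28,"ax": 0,"ay": 0,"az": 0,"jaw": 255},{"tx": 0,"ty": 0,"tz": -36,"ax": 0,"ay": 0,"az": 0,"jaw": 255},{"tx": 0,"ty": 0,"tz": -45,"ax": 0,"ay": 0,"az": 0,"jaw": 255},{"tx": 0,"ty": 0,"tz": -55,"ax": 0,"ay": 0,"az": 0,"jaw": 255},{"tx": 0,"ty": 0,"tz": -60,"ax": 0,"ay": 0,"az": 0,"jaw": 255}])

```text
t: 19.6
tcp_pos: [0.6233, -0.129, 0.1474]
orientation: [0.0, 0.707, -0.707, -0.0]
wrist_force: [0.6, -0.5, -1.2]
finger_gap: 0.294
```

jog_arm(rows=[{"tx": 0,"ty": 0,"tz": 40,"ax": 0,"ay": 0,"az": 0,"jaw": 255},{"tx": 0,"ty": 0,"tz": 82,"ax": 0,"ay": 0,"az": 0,"jaw": 255},{"tx": 0,"ty": 0,"tz": 110,"ax": 0,"ay": 0,"az": 0,"jaw": 255},{"tx": -50,"ty": -30,"tz": 110,"ax": 0,"ay": 0,"az": 0,"jaw": 255},{"tx": -100,"ty": -60,"tz": 110,"ax": 0,"ay": 0,"az": 0,"jaw": 255},{"tx": -120,"ty": -90,"tz": 110,"ax": 0,"ay": 0,"az": 0,"jaw": 255},{"tx": -130,"ty": -110,"tz": 110,"ax": 0,"ay": 0,"az": 0,"jaw": 255},{"tx": -130,"ty": -110,"tz": 110,"ax": 0,"ay": 0,"az": 0,"jaw": 255}])

```text
t: 20.6
tcp_pos: [0.4932, -0.2403, 0.2581]
orientation: [0.0, -0.706, 0.708, -0.0]
wrist_force: [0.3, -0.2, -1.7]
finger_gap: 0.293
```

```bash
python3 - <<'E'
from h import *
s=read_state();print(s['tcp_pos'],s['wrist_force'],s['finger_gap'])
p,d,m=snap('top'); q,e,n=snap('scene'); np.savez('t6.npz',p=p,d=d,**m)
im=np.hstack([cv2.resize(q[150:290,190:370],(540,420)),cv2.resize(p[150:310,200:480],(735,420))])
cv2.imwrite('pics/a6.png',cv2.resize(im,(800,264))[:,:,::-1])
E
```

```text
[ 0.49315872 -0.24034198  0.25813279] [ 0.31274857 -0.19484103 -1.68139997] 0.2925942658490516
```

View pics/a6.png

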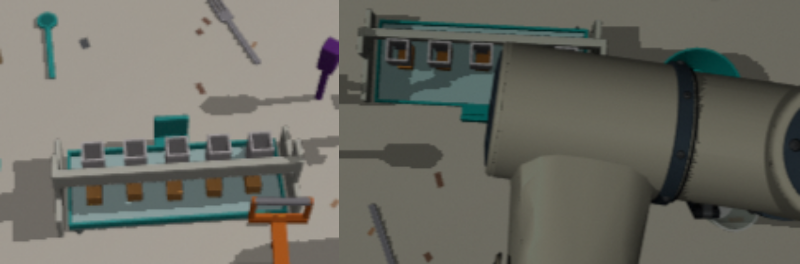

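All five rusks lie in the drawer (left half, row 188, columns 94 to 252), and the tubes are empty. The jar comes next. It is hidden here, but was measured at (0.4205, -0.350).

jog_arm(rows=[{"tx": -20,"ty": -40,"tz": 0,"ax": 0,"ay": 0,"az": 0,"jaw": 255},{"tx": -45,"ty": -80,"tz": 0,"ax": 0,"ay": 0,"az": 0,"jaw": 255},{"tx": -72,"ty": -110,"tz": 0,"ax": 0,"ay": 0,"az": 0,"jaw": 255},{"tx": -72,"ty": -110,"tz": 0,"ax": 0,"ay": 0,"az": 0,"jaw": 255},{"tx": -72,"ty": -110,"tz": 0,"ax": 0,"ay": 0,"az": 0,"jaw": 255},{"tx": -72,"ty": -110,"tz": -20,"ax": 0,"ay": 0,"az": 0,"jaw": 255},{"tx": -72,"ty": -110,"tz": -40,"ax": 0,"ay": 0,"az": 0,"jaw": 255},{"tx": -72,"ty": -110,"tz": -55,"ax": 0,"ay": 0,"az": 0,"jaw": 255}])

```text
t: 21.7
tcp_pos: [0.4224, -0.3482, 0.2022]
orientation: [0.0, 0.708, -0.706, -0.0]
wrist_force: [0.4, -0.4, -0.5]
finger_gap: 0.294
```

```bash
python3 - <<'E'
from h import *
s=read_state();print(s['tcp_pos'],s['wrist_force'],s['finger_gap'])
p,d,m=snap('wrist'); q,e,n=snap('scene')
im=np.hstack([p,cv2.resize(q[150:255,105:245],(560,420))])
cv2.imwrite('pics/a7.png',cv2.resize(im,(800,300))[:,:,::-1])
E
```

```text
[ 0.42240755 -0.34817882  0.2022168 ] [ 0.40192505 -0.37119207 -0.51312737] 0.2941875967070329
```

View pics/a7.png

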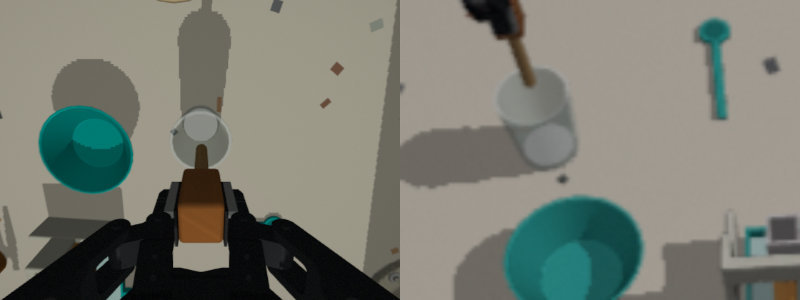

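The shaft tip, at (202,150) in the wrist half and (528,85) in the scene half, is inside the jar rim centred at (201,139) and (533,97). Next I'll lower it and release.

jog_arm(rows=[{"tx": 0,"ty": 0,"tz": -20,"ax": 0,"ay": 0,"az": 0,"jaw": 255},{"tx": 0,"ty": 0,"tz": -40,"ax": 0,"ay": 0,"az": 0,"jaw": 255},{"tx": 0,"ty": 0,"tz": -60,"ax": 0,"ay": 0,"az": 0,"jaw": 255},{"tx": 0,"ty": 0,"tz": -75,"ax": 0,"ay": 0,"az": 0,"jaw": 255},{"tx": 0,"ty": 0,"tz": -85,"ax": 0,"ay": 0,"az": 0,"jaw": 255},{"tx": 0,"ty": 0,"tz": -92,"ax": 0,"ay": 0,"az": 0,"jaw": 255},{"tx": 0,"ty": 0,"tz": -97,"ax": 0,"ay": 0,"az": 0,"jaw": 255},{"tx": 0,"ty": 0,"tz": -97,"ax": 0,"ay": 0,"az": 0,"jaw": 255}])

```text
t: 22.8
tcp_pos: [0.4216, -0.3493, 0.1062]
orientation: [0.0, 0.707, -0.707, -0.0]
wrist_force: [-0.1, -0.6, -1.2]
finger_gap: 0.292
```

jog_arm(rows=[{"tx": 0,"ty": 0,"tz": 0,"ax": 0,"ay": 0,"az": 0,"jaw": 170},{"tx": 0,"ty": 0,"tz": 0,"ax": 0,"ay": 0,"az": 0,"jaw": 140},{"tx": 0,"ty": 0,"tz": 0,"ax": 0,"ay": 0,"az": 0,"jaw": 110},{"tx": 0,"ty": 0,"tz": 10,"ax": 0,"ay": 0,"az": 0,"jaw": 80},{"tx": 0,"ty": 0,"tz": 40,"ax": 0,"ay": 0,"az": 0,"jaw": 80},{"tx": 0,"ty": 0,"tz": 80,"ax": 0,"ay": 0,"az": 0,"jaw": 80},{"tx": 0,"ty": 0,"tz": 120,"ax": 0,"ay": 0,"az": 0,"jaw": 80},{"tx": 0,"ty": 40,"tz": 140,"ax": 0,"ay": 0,"az": 0,"jaw": 80}])

```text
t: 23.8
tcp_pos: [0.4223, -0.3107, 0.2491]
orientation: [0.0, -0.706, 0.708, -0.002]
wrist_force: [0.3, 1.4, -0.7]
finger_gap: 0.684
```

```bash
python3 - <<'E'
from h import *
s=read_state();print(s['tcp_pos'],s['wrist_force'],s['finger_gap'])
p,d,m=snap('wrist'); q,e,n=snap('scene')
im=np.hstack([p,cv2.resize(q[130:270,105:292],(560,420))])
cv2.imwrite('pics/a8.png',cv2.resize(im,(800,300))[:,:,::-1])
E
```

```text
[ 0.42225298 -0.31065211  0.24911107] [ 0.30094426  1.42376314 -0.69386564] 0.6838862049987515
```

View pics/a8.png

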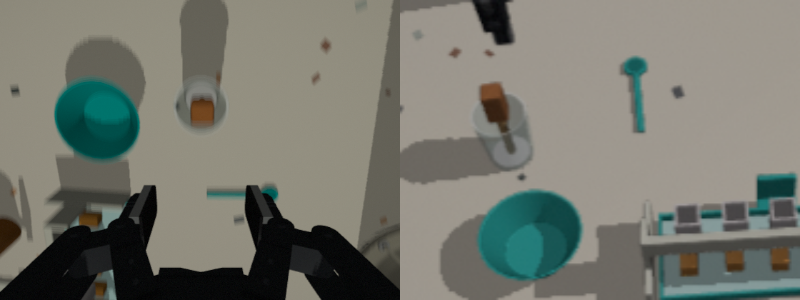

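The pusher stands handle up in the jar, at (492,105) in the scene half. Next is the drawer tab.

jog_arm(rows=[{"tx": 15,"ty": 45,"tz": 0,"ax": 0,"ay": 0,"az": -0.078,"jaw": 120},{"tx": 30,"ty": 90,"tz": 0,"ax": 0,"ay": 0,"az": -0.078,"jaw": 120},{"tx": 50,"ty": 135,"tz": 0,"ax": 0,"ay": 0,"az": -0.078,"jaw": 120},{"tx": 70,"ty": 180,"tz": -10,"ax": 0,"ay": 0,"az": -0.078,"jaw": 120},{"tx": 90,"ty": 225,"tz": -30,"ax": 0,"ay": 0,"az": -0.078,"jaw": 120},{"tx": 110,"ty": 270,"tz": -50,"ax": 0,"ay": 0,"az": -0.078,"jaw": 120},{"tx": 125,"ty": 299,"tz": -70,"ax": 0,"ay": 0,"az": -0.078,"jaw": 120},{"tx": 125,"ty": 299,"tz": -70,"ax": 0,"ay": 0,"az": -0.078,"jaw": 120}])

```text
t: 24.9
tcp_pos: [0.5463, -0.0088, 0.1742]
orientation: [-0.002, -0.68, 0.733, 0.001]
wrist_force: [0.2, -0.7, 0.3]
finger_gap: 0.532
```

```bash
python3 - <<'E'
from h import *
s=read_state();print(s['tcp_pos'],s['wrist_force'],s['finger_gap'])
for n in('wrist','scene'):
    p,d,m=snap(n);P=cloud(d,m);h=cv2.cvtColor(p,cv2.COLOR_RGB2HSV)
    w=(d>0)&(abs(h[...,0].astype(int)-90)<12)&(h[...,1]>100)&(P[...,2]>.035)&(P[...,2]<.07)&(abs(P[...,0]-.55)<.04)&(abs(P[...,1]+.012)<.06)
    k=P[w]
    if len(k): print(n,len(k),k.mean(0).round(4),k.min(0).round(4),k.max(0).round(4)); k=k[k[:,2]>k[:,2].max()-.006]; print('top',k.mean(0).round(4),k.min(0).round(4),k.max(0).round(4))
E
```

```text
[ 0.54625339 -0.00883483  0.17424963] [ 0.16983392 -0.72883089  0.34697158] 0.5315160200459246
wrist 614 [ 0.5501 -0.0149  0.0594] [ 0.545  -0.0363  0.0351] [0.5552 0.0127 0.0627]
top [ 0.5502 -0.013   0.0606] [ 0.545  -0.0362  0.057 ] [0.5552 0.0127 0.0627]
scene 122 [ 0.5524 -0.0114  0.0522] [ 0.5459 -0.0337  0.0351] [0.5565 0.0122 0.0667]
top [ 0.552  -0.0096  0.0629] [ 0.5475 -0.0335  0.0608] [0.5562 0.0122 0.0667]
```

jog_arm(rows=[{"tx": 4,"ty": -3,"tz": -35,"ax": 0,"ay": 0,"az": 0,"jaw": 130},{"tx": 4,"ty": -3,"tz": -75,"ax": 0,"ay": 0,"az": 0,"jaw": 150},{"tx": 4,"ty": -3,"tz": -110,"ax": 0,"ay": 0,"az": 0,"jaw": 150},{"tx": 4,"ty": -3,"tz": -130,"ax": 0,"ay": 0,"az": 0,"jaw": 150},{"tx": 4,"ty": -3,"tz": -138,"ax": 0,"ay": 0,"az": 0,"jaw": 170},{"tx": 4,"ty": -3,"tz": -138,"ax": 0,"ay": 0,"az": 0,"jaw": 255},{"tx": 4,"ty": -3,"tz": -138,"ax": 0,"ay": 0,"az": 0,"jaw": 255},{"tx": 4,"ty": -3,"tz": -138,"ax": 0,"ay": 0,"az": 0,"jaw": 255}], squeeze=40)

```text
t: 26.0
tcp_pos: [0.551, -0.0138, 0.0393]
orientation: [0.0, -0.679, 0.734, -0.001]
wrist_force: [-0.5, -4.1, 0.1]
finger_gap: 0.083
```

jog_arm(rows=[{"tx": 0,"ty": 0,"tz": 0,"ax": 0,"ay": 0,"az": 0,"jaw": 255},{"tx": 0,"ty": 0,"tz": 0,"ax": 0,"ay": 0,"az": 0,"jaw": 255},{"tx": -10,"ty": 1,"tz": 0,"ax": 0,"ay": 0,"az": 0,"jaw": 255},{"tx": -22,"ty": 2,"tz": 0,"ax": 0,"ay": 0,"az": 0,"jaw": 255},{"tx": -34,"ty": 3,"tz": 0,"ax": 0,"ay": 0,"az": 0,"jaw": 255},{"tx": -46,"ty": 4,"tz": 0,"ax": 0,"ay": 0,"az": 0,"jaw": 255},{"tx": -58,"ty": 5,"tz": 0,"ax": 0,"ay": 0,"az": 0,"jaw": 255},{"tx": -70,"ty": 6,"tz": 0,"ax": 0,"ay": 0,"az": 0,"jaw": 255}])

```text
t: 27.0
tcp_pos: [0.4812, -0.0084, 0.0392]
orientation: [-0.0, -0.679, 0.734, -0.001]
wrist_force: [0.6, -9.6, 3.6]
finger_gap: 0.083
```

jog_arm(rows=[{"tx": -10,"ty": 1,"tz": 0,"ax": 0,"ay": 0,"az": 0,"jaw": 255},{"tx": -20,"ty": 2,"tz": 0,"ax": 0,"ay": 0,"az": 0,"jaw": 255},{"tx": -30,"ty": 2,"tz": 0,"ax": 0,"ay": 0,"az": 0,"jaw": 255},{"tx": -36,"ty": 3,"tz": 0,"ax": 0,"ay": 0,"az": 0,"jaw": 255},{"tx": -39,"ty": 3,"tz": 0,"ax": 0,"ay": 0,"az": 0,"jaw": 255},{"tx": -39,"ty": 3,"tz": 0,"ax": 0,"ay": 0,"az": 0,"jaw": 200},{"tx": -39,"ty": 3,"tz": 0,"ax": 0,"ay": 0,"az": 0,"jaw": 150},{"tx": -39,"ty": 3,"tz": 20,"ax": 0,"ay": 0,"az": 0,"jaw": 150}])

```text
t: 28.0
tcp_pos: [0.4405, -0.004, 0.0573]
orientation: [-0.001, -0.679, 0.734, 0.001]
wrist_force: [-0.4, -0.1, 0.3]
finger_gap: 0.413
```

jog_arm(rows=[{"tx": 0,"ty": 0,"tz": 50,"ax": 0,"ay": 0,"az": 0,"jaw": 100},{"tx": 0,"ty": 0,"tz": 100,"ax": 0,"ay": 0,"az": 0,"jaw": 100},{"tx": 0,"ty": 0,"tz": 150,"ax": 0,"ay": 0,"az": 0,"jaw": 100},{"tx": 0,"ty": 40,"tz": 200,"ax": 0,"ay": 0,"az": 0,"jaw": 100},{"tx": 0,"ty": 90,"tz": 230,"ax": 0,"ay": 0,"az": 0,"jaw": 100},{"tx": 0,"ty": 140,"tz": 230,"ax": 0,"ay": 0,"az": 0,"jaw": 100},{"tx": 0,"ty": 190,"tz": 230,"ax": 0,"ay": 0,"az": 0,"jaw": 100},{"tx": 0,"ty": 220,"tz": 230,"ax": 0,"ay": 0,"az": 0,"jaw": 100}])

```text
t: 29.0
tcp_pos: [0.441, 0.2184, 0.2879]
orientation: [-0.0, -0.68, 0.733, 0.001]
wrist_force: [0.6, -0.3, 0.4]
finger_gap: 0.607
```

```bash
python3 - <<'E'
from h import *
s=read_state();print(s['tcp_pos'],s['wrist_force'],s['finger_gap'])
p,d,m=snap('top'); np.savez('t9.npz',p=p,d=d,**m)
q,e,n=snap('scene'); np.savez('s9.npz',p=q,d=e,**n)
cv2.imwrite('pics/a9.png',cv2.resize(p[150:310,200:480],(800,457),interpolation=2)[:,:,::-1])
E
```

```text
[0.44099453 0.21844466 0.2878948 ] [ 0.60702432 -0.2980064   0.37493322] 0.6069657688725277
```

View pics/a9.png

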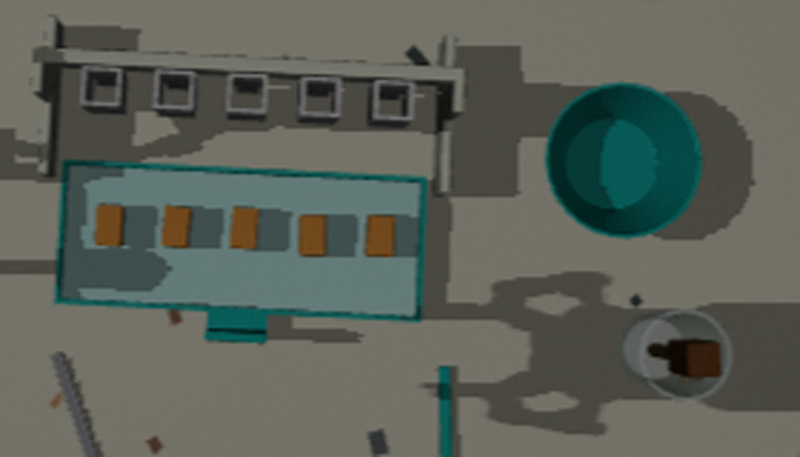

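The drawer is fully open with five rusks at (109,224), (177,226), (244,228), (312,235) and (380,235). The bowl is at (624,160), and the pusher stands in the jar.

```bash
cat > rusk.py <<'E'
from h import *
def rusks(p,d,m):
    P=cloud(d,m);h=cv2.cvtColor(p,cv2.COLOR_RGB2HSV)
    w=(d>0)&(h[...,0]>=4)&(h[...,0]<22)&(h[...,1]>140)&(P[...,2]>.012)&(P[...,2]<.06)&(P[...,0]>.42)&(P[...,0]<.62)&(abs(P[...,1]+.02)<.17)
    n,l,st,ce=cv2.connectedComponentsWithStats(w.astype(np.uint8))
    for i in range(1,n):
        if st[i,4]<30: continue
        k=P[l==i]; z=np.median(k[:,2]); k=k[k[:,2]>z-.006]
        r=cv2.minAreaRect((k[:,:2]*1000).astype(np.float32)); print('rusk',st[i,4],ce[i].round(0),'z',z.round(4),np.round(r[0],1),np.round(r[1],1),round(r[2],1))
def bowl(p,d,m):
    P=cloud(d,m);k=P[(P[...,2]>.038)&(P[...,2]<.052)&(abs(P[...,1]+.33)<.12)&(abs(P[...,0]-.58)<.12)]
    print('bowl',len(k),cv2.minEnclosingCircle((k[:,:2]*1000).astype(np.float32)))
E
python3 - <<'E'
from rusk import *
for f in('t9.npz','s9.npz'):
    z=dict(np.load(f));rusks(z['p'],z['d'],z);bowl(z['p'],z['d'],z)
E
```

```text
rusk 120 [238. 229.] z 0.0278 [535.3  99.3] [19.  31.1] 87.6
rusk 116 [261. 229.] z 0.0276 [532.6  44.3] [19.4 31.7] 81.2
rusk 114 [285. 229.] z 0.0281 [530.  -11.5] [18.9 30.7] 88.5
rusk 124 [309. 232.] z 0.0279 [522.6 -67.7] [19.  32.9] 88.3
rusk 122 [333. 232.] z 0.0283 [ 520.2 -123.6] [20.8 31.4] 83.2
bowl 497 ((576.8704223632812, -319.33148193359375), 63.64608383178711)
rusk 88 [318. 212.] z 0.0265 [538.7  99.5] [17.9 33. ] 87.2
rusk 82 [279. 215.] z 0.027 [533.  -11.2] [16.7 34.9] 81.3
rusk 80 [299. 213.] z 0.0268 [536.2  44.5] [17.  32.1] 79.9
rusk 79 [238. 217.] z 0.0272 [ 524.6 -123.9] [17.  34.2] 84.6
rusk 79 [258. 215.] z 0.0264 [526. -68.] [18.3 31.1] 89.5
bowl 336 ((578.2763061523438, -319.5801696777344), 64.90560913085938)
```

jog_arm(rows=[{"tx": 10,"ty": -40,"tz": 0,"ax": 0,"ay": 0,"az": -0.18,"jaw": 120},{"tx": 20,"ty": -85,"tz": 0,"ax": 0,"ay": 0,"az": -0.36,"jaw": 120},{"tx": 30,"ty": -130,"tz": -10,"ax": 0,"ay": 0,"az": -0.54,"jaw": 120},{"tx": 45,"ty": -175,"tz": -20,"ax": 0,"ay": 0,"az": -0.72,"jaw": 120},{"tx": 60,"ty": -220,"tz": -40,"ax": 0,"ay": 0,"az": -0.9,"jaw": 120},{"tx": 70,"ty": -265,"tz": -60,"ax": 0,"ay": 0,"az": -1.08,"jaw": 120},{"tx": 81,"ty": -310,"tz": -80,"ax": 0,"ay": 0,"az": -1.26,"jaw": 120},{"tx": 81,"ty": -342,"tz": -100,"ax": 0,"ay": 0,"az": -1.44,"jaw": 120}], squeeze=40)

```text
t: 30.1
tcp_pos: [0.5226, -0.1283, 0.1873]
orientation: [-0.0, -0.023, 1.0, 0.0]
wrist_force: [0.5, 1.0, 0.6]
finger_gap: 0.528
```

jog_arm(rows=[{"tx": 0,"ty": 0,"tz": -20,"ax": 0,"ay": 0,"az": -0.13,"jaw": 120},{"tx": 0,"ty": 0,"tz": -50,"ax": 0,"ay": 0,"az": -0.13,"jaw": 120},{"tx": 0,"ty": 0,"tz": -80,"ax": 0,"ay": 0,"az": -0.13,"jaw": 120},{"tx": 0,"ty": 0,"tz": -90,"ax": 0,"ay": 0,"az": -0.13,"jaw": 120},{"tx": 0,"ty": 0,"tz": -90,"ax": 0,"ay": 0,"az": -0.13,"jaw": 120},{"tx": 0,"ty": 0,"tz": -90,"ax": 0,"ay": 0,"az": -0.13,"jaw": 120},{"tx": 0,"ty": 0,"tz": -90,"ax": 0,"ay": 0,"az": -0.13,"jaw": 120},{"tx": 0,"ty": 0,"tz": -90,"ax": 0,"ay": 0,"az": -0.13,"jaw": 120}])

```text
t: 31.1
tcp_pos: [0.523, -0.1263, 0.0989]
orientation: [0.001, 0.039, 0.999, 0.0]
wrist_force: [0.9, -0.0, 0.6]
finger_gap: 0.527
```

```bash
python3 - <<'E'
from rusk import *
s=read_state();print(s['tcp_pos'],s['orientation'],s['qpos'],s['wrist_force'],s['finger_gap'])
p,d,m=snap('wrist','a10.png'); rusks(p,d,m); bowl(p,d,m)
E
```

```text
[ 0.52303639 -0.12625464  0.09894453] [6.08517151e-04 3.85486406e-02 9.99256539e-01 4.51965091e-05] [ 5.42083315e-02  3.09266805e-01 -1.65324809e-01  2.55746368e-05
 -1.09498454e+00 -1.70213276e+00] [ 0.8685479  -0.04986323  0.6005713 ] 0.5268463903350209
rusk 1720 [362. 209.] z 0.0268 [523.5 -68.9] [22.1 33.5] 87.4
rusk 2149 [522. 211.] z 0.0264 [533.7  43.2] [23.7 33.3] 82.9
rusk 1515 [284. 213.] z 0.0269 [ 521.8 -124.5] [21.2 33.3] 84.9
rusk 1926 [442. 214.] z 0.0266 [531.1 -13.1] [22.5 33.3] 83.8
bowl 1455 ((578.5416259765625, -320.4537353515625), 63.971778869628906)
```

View pics/a10.png

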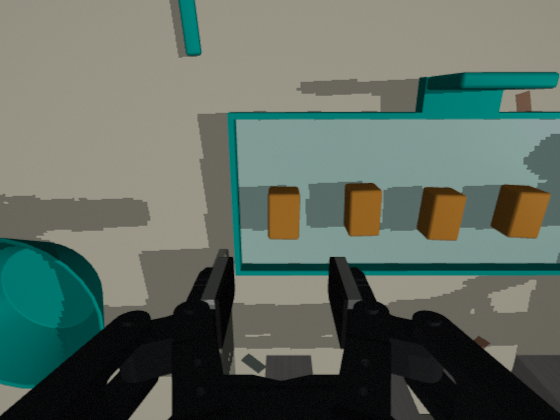

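The rusk at (284,213) is centred between the fingers (columns 234 and 330). The drawer's end wall at column 235 is only about 23 mm from the rusk's side, so I'll go down with a 31 mm jaw gap.

jog_arm(rows=[{"tx": -1,"ty": 2,"tz": -20,"ax": 0,"ay": 0,"az": 0,"jaw": 162},{"tx": -1,"ty": 2,"tz": -40,"ax": 0,"ay": 0,"az": 0,"jaw": 162},{"tx": -1,"ty": 2,"tz": -55,"ax": 0,"ay": 0,"az": 0,"jaw": 162},{"tx": -1,"ty": 2,"tz": -68,"ax": 0,"ay": 0,"az": 0,"jaw": 162},{"tx": -1,"ty": 2,"tz": -78,"ax": 0,"ay": 0,"az": 0,"jaw": 162},{"tx": -1,"ty": 2,"tz": -87,"ax": 0,"ay": 0,"az": 0,"jaw": 162},{"tx": -1,"ty": 2,"tz": -87,"ax": 0,"ay": 0,"az": 0,"jaw": 162},{"tx": -1,"ty": 2,"tz": -87,"ax": 0,"ay": 0,"az": 0,"jaw": 162}], squeeze=40)

```text
t: 32.15
tcp_pos: [0.522, -0.1244, 0.0117]
orientation: [0.0, 0.039, 0.999, -0.0]
wrist_force: [-0.1, -0.1, -0.3]
finger_gap: 0.36
```

jog_arm(rows=[{"tx": 0,"ty": 0,"tz": 0,"ax": 0,"ay": 0,"az": 0,"jaw": 255},{"tx": 0,"ty": 0,"tz": 0,"ax": 0,"ay": 0,"az": 0,"jaw": 255},{"tx": 0,"ty": 0,"tz": 0,"ax": 0,"ay": 0,"az": 0,"jaw": 255},{"tx": 0,"ty": 0,"tz": 0,"ax": 0,"ay": 0,"az": 0,"jaw": 255},{"tx": 0,"ty": 0,"tz": 0,"ax": 0,"ay": 0,"az": 0,"jaw": 255},{"tx": 0,"ty": 0,"tz": 30,"ax": 0,"ay": 0,"az": 0,"jaw": 255},{"tx": 0,"ty": 0,"tz": 70,"ax": 0,"ay": 0,"az": 0,"jaw": 255},{"tx": 0,"ty": 0,"tz": 110,"ax": 0,"ay": 0,"az": 0,"jaw": 255}])

```text
t: 33.15
tcp_pos: [0.5209, -0.1242, 0.1218]
orientation: [-0.001, 0.039, 0.999, 0.0]
wrist_force: [0.5, -0.3, -0.2]
finger_gap: 0.244
```

jog_arm(rows=[{"tx": 10,"ty": -45,"tz": 20,"ax": 0,"ay": 0,"az": 0,"jaw": 255},{"tx": 20,"ty": -90,"tz": 20,"ax": 0,"ay": 0,"az": 0,"jaw": 255},{"tx": 35,"ty": -135,"tz": 20,"ax": 0,"ay": 0,"az": 0,"jaw": 255},{"tx": 50,"ty": -180,"tz": 10,"ax": 0,"ay": 0,"az": 0,"jaw": 255},{"tx": 57,"ty": -208,"tz": -10,"ax": 0,"ay": 0,"az": 0,"jaw": 255},{"tx": 57,"ty": -208,"tz": -25,"ax": 0,"ay": 0,"az": 0,"jaw": 255},{"tx": 57,"ty": -208,"tz": -40,"ax": 0,"ay": 0,"az": 0,"jaw": 255},{"tx": 57,"ty": -208,"tz": -40,"ax": 0,"ay": 0,"az": 0,"jaw": 255}])

```text
t: 34.15
tcp_pos: [0.5778, -0.331, 0.0799]
orientation: [-0.001, 0.038, 0.999, 0.001]
wrist_force: [-1.0, 0.2, 0.4]
finger_gap: 0.247
```

```bash
python3 - <<'E'
from rusk import *
s=read_state();print(s['tcp_pos'],s['wrist_force'],s['finger_gap'])
for n in('wrist','scene'):
    p,d,m=snap(n); bowl(p,d,m)
    P=cloud(d,m);h=cv2.cvtColor(p,cv2.COLOR_RGB2HSV)
    k=P[(abs(h[...,0].astype(int)-90)<12)&(h[...,1]>100)&(P[...,2]>.038)&(P[...,2]<.052)&(abs(P[...,1]+.33)<.12)&(abs(P[...,0]-.58)<.12)]
    print(n,len(k),cv2.minEnclosingCircle((k[:,:2]*1000).astype(np.float32)))
E
```

```text
[ 0.57777836 -0.33095087  0.07991738] [-1.03703844  0.1985842   0.44704417] 0.24708666776382826
bowl 6381 ((578.4400634765625, -321.127685546875), 63.73567581176758)
wrist 6258 ((578.5955200195312, -321.0476989746094), 63.593727111816406)
bowl 234 ((578.085693359375, -319.1388244628906), 64.45494079589844)
scene 207 ((578.9911499023438, -318.802978515625), 62.94236373901367)
```

jog_arm(rows=[{"tx": 0,"ty": 0,"tz": -20,"ax": 0,"ay": 0,"az": 0,"jaw": 255},{"tx": 0,"ty": 0,"tz": -42,"ax": 0,"ay": 0,"az": 0,"jaw": 255},{"tx": 0,"ty": 0,"tz": -42,"ax": 0,"ay": 0,"az": 0,"jaw": 255},{"tx": 0,"ty": 0,"tz": -42,"ax": 0,"ay": 0,"az": 0,"jaw": 170},{"tx": 0,"ty": 0,"tz": -42,"ax": 0,"ay": 0,"az": 0,"jaw": 160},{"tx": 0,"ty": 0,"tz": -35,"ax": 0,"ay": 0,"az": 0,"jaw": 160},{"tx": 0,"ty": 0,"tz": 0,"ax": 0,"ay": 0,"az": 0,"jaw": 160},{"tx": 0,"ty": 0,"tz": 60,"ax": 0,"ay": 0,"az": 0,"jaw": 160}])

```text
t: 35.25
tcp_pos: [0.5774, -0.3318, 0.1409]
orientation: [-0.002, 0.039, 0.999, 0.001]
wrist_force: [1.9, -0.1, 0.5]
finger_gap: 0.374
```

jog_arm(rows=[{"tx": -10,"ty": 45,"tz": 0,"ax": 0,"ay": 0,"az": 0,"jaw": 150},{"tx": -20,"ty": 95,"tz": 0,"ax": 0,"ay": 0,"az": 0,"jaw": 150},{"tx": -35,"ty": 145,"tz": 0,"ax": 0,"ay": 0,"az": 0,"jaw": 150},{"tx": -50,"ty": 195,"tz": 0,"ax": 0,"ay": 0,"az": 0,"jaw": 150},{"tx": -54,"ty": 245,"tz": -20,"ax": 0,"ay": 0,"az": 0,"jaw": 150},{"tx": -54,"ty": 262,"tz": -50,"ax": 0,"ay": 0,"az": 0,"jaw": 150},{"tx": -54,"ty": 262,"tz": -65,"ax": 0,"ay": 0,"az": 0,"jaw": 150},{"tx": -54,"ty": 262,"tz": -65,"ax": 0,"ay": 0,"az": 0,"jaw": 150}])

```text
t: 36.25
tcp_pos: [0.5243, -0.0709, 0.076]
orientation: [-0.001, 0.039, 0.999, -0.0]
wrist_force: [0.2, 0.2, 0.1]
finger_gap: 0.413
```

```bash
cat > st.py <<'E'
from rusk import *
s=read_state();print(s['t'],s['tcp_pos'],s['wrist_force'],s['finger_gap'])
p,d,m=snap('wrist'); rusks(p,d,m)
p,d,m=snap('scene'); bowl(p,d,m)
P=cloud(d,m);h=cv2.cvtColor(p,cv2.COLOR_RGB2HSV)
w=(h[...,0]>=4)&(h[...,0]<22)&(h[...,1]>140)&(abs(P[...,0]-.578)<.1)&(abs(P[...,1]+.32)<.1)
if w.sum(): print('in bowl px',w.sum(),P[w].mean(0).round(3),'zmax',P[w][:,2].max().round(3))
E
python3 st.py
```

```text
36.25 [ 0.52433459 -0.07090872  0.07602783] [0.21638665 0.19134751 0.14167824] 0.41282829052569114
rusk 1877 [285. 226.] z 0.0268 [523.7 -68.7] [20.9 33.6] 86.6
rusk 2088 [541. 227.] z 0.026 [536.4  96.5] [19.6 33.8] 86.2
rusk 2409 [459. 228.] z 0.0265 [534.   43.5] [23.2 33.9] 83.3
rusk 2120 [372. 231.] z 0.0267 [531.4 -12.7] [22.4 34. ] 83.0
bowl 324 ((578.1993408203125, -318.3702392578125), 64.36045837402344)
in bowl px 103 [ 0.585 -0.33   0.025] zmax 0.033
```

jog_arm(rows=[{"tx": 0,"ty": 2,"tz": -25,"ax": 0,"ay": 0,"az": 0,"jaw": 150},{"tx": 0,"ty": 2,"tz": -45,"ax": 0,"ay": 0,"az": 0,"jaw": 150},{"tx": 0,"ty": 2,"tz": -58,"ax": 0,"ay": 0,"az": 0,"jaw": 150},{"tx": 0,"ty": 2,"tz": -65,"ax": 0,"ay": 0,"az": 0,"jaw": 150},{"tx": 0,"ty": 2,"tz": -65,"ax": 0,"ay": 0,"az": 0,"jaw": 150},{"tx": 0,"ty": 2,"tz": -65,"ax": 0,"ay": 0,"az": 0,"jaw": 255},{"tx": 0,"ty": 2,"tz": -65,"ax": 0,"ay": 0,"az": 0,"jaw": 255},{"tx": 0,"ty": 2,"tz": -65,"ax": 0,"ay": 0,"az": 0,"jaw": 255}])

```text
t: 37.35
tcp_pos: [0.5254, -0.0683, 0.0122]
orientation: [0.001, 0.038, 0.999, 0.0]
wrist_force: [0.6, 0.4, 4.9]
finger_gap: 0.245
```

jog_arm(rows=[{"tx": 0,"ty": 0,"tz": 0,"ax": 0,"ay": 0,"az": 0,"jaw": 255},{"tx": 0,"ty": 0,"tz": 0,"ax": 0,"ay": 0,"az": 0,"jaw": 255},{"tx": 0,"ty": 0,"tz": 50,"ax": 0,"ay": 0,"az": 0,"jaw": 255},{"tx": 0,"ty": 0,"tz": 100,"ax": 0,"ay": 0,"az": 0,"jaw": 255},{"tx": 10,"ty": -50,"tz": 130,"ax": 0,"ay": 0,"az": 0,"jaw": 255},{"tx": 25,"ty": -100,"tz": 130,"ax": 0,"ay": 0,"az": 0,"jaw": 255},{"tx": 40,"ty": -150,"tz": 130,"ax": 0,"ay": 0,"az": 0,"jaw": 255},{"tx": 54,"ty": -200,"tz": 120,"ax": 0,"ay": 0,"az": 0,"jaw": 255}])

```text
t: 38.35
tcp_pos: [0.5793, -0.2698, 0.1316]
orientation: [0.001, 0.038, 0.999, 0.0]
wrist_force: [1.1, 0.9, 0.2]
finger_gap: 0.247
```

jog_arm(rows=[{"tx": 0,"ty": -37,"tz": -20,"ax": 0,"ay": 0,"az": 0,"jaw": 255},{"tx": 0,"ty": -37,"tz": -50,"ax": 0,"ay": 0,"az": 0,"jaw": 255},{"tx": 0,"ty": -37,"tz": -50,"ax": 0,"ay": 0,"az": 0,"jaw": 255},{"tx": 0,"ty": -37,"tz": -50,"ax": 0,"ay": 0,"az": 0,"jaw": 255},{"tx": 0,"ty": -37,"tz": -50,"ax": 0,"ay": 0,"az": 0,"jaw": 255},{"tx": 0,"ty": -37,"tz": -50,"ax": 0,"ay": 0,"az": 0,"jaw": 255},{"tx": 0,"ty": -37,"tz": -50,"ax": 0,"ay": 0,"az": 0,"jaw": 255},{"tx": 0,"ty": -37,"tz": -50,"ax": 0,"ay": 0,"az": 0,"jaw": 255}])

```text
t: 39.35
tcp_pos: [0.5787, -0.3052, 0.0815]
orientation: [0.0, 0.039, 0.999, -0.0]
wrist_force: [0.1, -0.8, 0.0]
finger_gap: 0.248
```

```bash
python3 st.py; python3 - <<'E'
from rusk import *
bowl(*snap('wrist'))
E
```

```text
39.35 [ 0.57873318 -0.30521202  0.08152446] [ 0.09333405 -0.78741439  0.04706942] 0.2475946091070575
bowl 232 ((578.8238525390625, -319.1470947265625), 64.25012969970703)
in bowl px 214 [ 0.584 -0.317  0.061] zmax 0.152
bowl 6209 ((578.4827880859375, -321.262451171875), 63.79486083984375)
```

jog_arm(rows=[{"tx": 0,"ty": 5,"tz": -15,"ax": 0,"ay": 0,"az": 0,"jaw": 255},{"tx": 0,"ty": 5,"tz": -34,"ax": 0,"ay": 0,"az": 0,"jaw": 255},{"tx": 0,"ty": 5,"tz": -34,"ax": 0,"ay": 0,"az": 0,"jaw": 255},{"tx": 0,"ty": 5,"tz": -34,"ax": 0,"ay": 0,"az": 0,"jaw": 170},{"tx": 0,"ty": 5,"tz": -34,"ax": 0,"ay": 0,"az": 0,"jaw": 160},{"tx": 0,"ty": 5,"tz": -30,"ax": 0,"ay": 0,"az": 0,"jaw": 160},{"tx": 0,"ty": 5,"tz": 10,"ax": 0,"ay": 0,"az": 0,"jaw": 160},{"tx": 0,"ty": 5,"tz": 60,"ax": 0,"ay": 0,"az": 0,"jaw": 150}])

```text
t: 40.5
tcp_pos: [0.578, -0.3001, 0.1419]
orientation: [-0.001, 0.039, 0.999, 0.0]
wrist_force: [1.1, -0.5, 0.6]
finger_gap: 0.412
```

jog_arm(rows=[{"tx": -10,"ty": 45,"tz": 0,"ax": 0,"ay": 0,"az": 0,"jaw": 150},{"tx": -20,"ty": 95,"tz": 0,"ax": 0,"ay": 0,"az": 0,"jaw": 150},{"tx": -35,"ty": 145,"tz": 0,"ax": 0,"ay": 0,"az": 0,"jaw": 150},{"tx": -47,"ty": 195,"tz": 0,"ax": 0,"ay": 0,"az": 0,"jaw": 150},{"tx": -47,"ty": 245,"tz": -20,"ax": 0,"ay": 0,"az": 0,"jaw": 150},{"tx": -47,"ty": 288,"tz": -50,"ax": 0,"ay": 0,"az": 0,"jaw": 150},{"tx": -47,"ty": 288,"tz": -65,"ax": 0,"ay": 0,"az": 0,"jaw": 150},{"tx": -47,"ty": 288,"tz": -65,"ax": 0,"ay": 0,"az": 0,"jaw": 150}])

```text
t: 41.5
tcp_pos: [0.5311, -0.0125, 0.0759]
orientation: [-0.001, 0.038, 0.999, -0.0]
wrist_force: [0.1, -0.6, 1.5]
finger_gap: 0.412
```

```bash
python3 st.py
```

```text
41.5 [ 0.53113756 -0.01250681  0.07585074] [ 0.09171816 -0.5955672   1.48850938] 0.41248935406358617
rusk 2429 [456. 223.] z 0.0265 [536.7  98.7] [22.6 34.1] 85.8
rusk 2141 [369. 225.] z 0.0267 [534.   43.5] [22.2 33.8] 82.3
rusk 1865 [281. 228.] z 0.0269 [531.6 -12.2] [21.1 34. ] 83.9
bowl 324 ((577.4524536132812, -320.1651916503906), 65.1907958984375)
in bowl px 211 [ 0.584 -0.314  0.025] zmax 0.032
```

jog_arm(rows=[{"tx": 0,"ty": 0,"tz": -25,"ax": 0,"ay": 0,"az": 0,"jaw": 150},{"tx": 0,"ty": 0,"tz": -45,"ax": 0,"ay": 0,"az": 0,"jaw": 150},{"tx": 0,"ty": 0,"tz": -58,"ax": 0,"ay": 0,"az": 0,"jaw": 150},{"tx": 0,"ty": 0,"tz": -65,"ax": 0,"ay": 0,"az": 0,"jaw": 150},{"tx": 0,"ty": 0,"tz": -65,"ax": 0,"ay": 0,"az": 0,"jaw": 150},{"tx": 0,"ty": 0,"tz": -65,"ax": 0,"ay": 0,"az": 0,"jaw": 255},{"tx": 0,"ty": 0,"tz": -65,"ax": 0,"ay": 0,"az": 0,"jaw": 255},{"tx": 0,"ty": 0,"tz": -65,"ax": 0,"ay": 0,"az": 0,"jaw": 255}])

```text
t: 42.6
tcp_pos: [0.5324, -0.0122, 0.0122]
orientation: [0.001, 0.038, 0.999, 0.0]
wrist_force: [-0.9, 0.4, 4.9]
finger_gap: 0.25
```

jog_arm(rows=[{"tx": 0,"ty": 0,"tz": 0,"ax": 0,"ay": 0,"az": 0,"jaw": 255},{"tx": 0,"ty": 0,"tz": 0,"ax": 0,"ay": 0,"az": 0,"jaw": 255},{"tx": 0,"ty": 0,"tz": 50,"ax": 0,"ay": 0,"az": 0,"jaw": 255},{"tx": 0,"ty": 0,"tz": 100,"ax": 0,"ay": 0,"az": 0,"jaw": 255},{"tx": 5,"ty": -55,"tz": 130,"ax": 0,"ay": 0,"az": 0,"jaw": 255},{"tx": 10,"ty": -115,"tz": 130,"ax": 0,"ay": 0,"az": 0,"jaw": 255},{"tx": 15,"ty": -175,"tz": 130,"ax": 0,"ay": 0,"az": 0,"jaw": 255},{"tx": 19,"ty": -235,"tz": 120,"ax": 0,"ay": 0,"az": 0,"jaw": 255}])

```text
t: 43.6
tcp_pos: [0.551, -0.2491, 0.1317]
orientation: [0.001, 0.038, 0.999, 0.0]
wrist_force: [1.0, 0.5, 0.4]
finger_gap: 0.252
```

jog_arm(rows=[{"tx": 0,"ty": -40,"tz": -10,"ax": 0,"ay": 0,"az": 0,"jaw": 255},{"tx": 0,"ty": -72,"tz": -30,"ax": 0,"ay": 0,"az": 0,"jaw": 255},{"tx": 0,"ty": -72,"tz": -45,"ax": 0,"ay": 0,"az": 0,"jaw": 255},{"tx": 0,"ty": -72,"tz": -45,"ax": 0,"ay": 0,"az": 0,"jaw": 255},{"tx": 0,"ty": -72,"tz": -45,"ax": 0,"ay": 0,"az": 0,"jaw": 255},{"tx": 0,"ty": -72,"tz": -45,"ax": 0,"ay": 0,"az": 0,"jaw": 255},{"tx": 0,"ty": -72,"tz": -45,"ax": 0,"ay": 0,"az": 0,"jaw": 255},{"tx": 0,"ty": -72,"tz": -45,"ax": 0,"ay": 0,"az": 0,"jaw": 255}])

```text
t: 44.6
tcp_pos: [0.5509, -0.3191, 0.0867]
orientation: [0.0, 0.038, 0.999, -0.0]
wrist_force: [-1.0, -1.1, -0.2]
finger_gap: 0.249
```

```bash
python3 st.py; python3 - <<'E'
from rusk import *
bowl(*snap('wrist'))
E
```

```text
44.6 [ 0.55085605 -0.31908236  0.08667225] [-1.02817291 -1.12838516 -0.17760209] 0.24922427033062042
bowl 278 ((578.1032104492188, -317.751953125), 64.19707489013672)
in bowl px 322 [ 0.575 -0.316  0.051] zmax 0.115
bowl 4879 ((578.4752197265625, -320.83697509765625), 63.880210876464844)
```

jog_arm(rows=[{"tx": 0,"ty": 0,"tz": -20,"ax": 0,"ay": 0,"az": 0,"jaw": 255},{"tx": 0,"ty": 0,"tz": -38,"ax": 0,"ay": 0,"az": 0,"jaw": 255},{"tx": 0,"ty": 0,"tz": -38,"ax": 0,"ay": 0,"az": 0,"jaw": 170},{"tx": 0,"ty": 0,"tz": -38,"ax": 0,"ay": 0,"az": 0,"jaw": 160},{"tx": 0,"ty": 0,"tz": -33,"ax": 0,"ay": 0,"az": 0,"jaw": 160},{"tx": 0,"ty": 0,"tz": 10,"ax": 0,"ay": 0,"az": 0,"jaw": 160},{"tx": 0,"ty": 0,"tz": 55,"ax": 0,"ay": 0,"az": 0,"jaw": 150},{"tx": -5,"ty": 60,"tz": 55,"ax": 0,"ay": 0,"az": 0,"jaw": 150}])

```text
t: 45.75
tcp_pos: [0.5485, -0.2623, 0.1467]
orientation: [0.005, 0.041, 0.999, -0.002]
wrist_force: [1.3, 2.9, 0.5]
finger_gap: 0.412
```

jog_arm(rows=[{"tx": -3,"ty": 60,"tz": 0,"ax": 0,"ay": 0,"az": 0,"jaw": 150},{"tx": -6,"ty": 120,"tz": 0,"ax": 0,"ay": 0,"az": 0,"jaw": 150},{"tx": -9,"ty": 180,"tz": 0,"ax": 0,"ay": 0,"az": 0,"jaw": 150},{"tx": -12,"ty": 240,"tz": 0,"ax": 0,"ay": 0,"az": 0,"jaw": 150},{"tx": -12,"ty": 290,"tz": -20,"ax": 0,"ay": 0,"az": 0,"jaw": 150},{"tx": -12,"ty": 303,"tz": -50,"ax": 0,"ay": 0,"az": 0,"jaw": 150},{"tx": -12,"ty": 303,"tz": -65,"ax": 0,"ay": 0,"az": 0,"jaw": 150},{"tx": -12,"ty": 303,"tz": -65,"ax": 0,"ay": 0,"az": 0,"jaw": 150}])

```text
t: 46.75
tcp_pos: [0.5333, 0.0429, 0.0761]
orientation: [-0.001, 0.039, 0.999, -0.0]
wrist_force: [0.1, 0.2, -0.6]
finger_gap: 0.412
```

```bash
python3 st.py
```

```text
46.75 [0.53333797 0.04289654 0.07607734] [ 0.14793717  0.20161692 -0.55799006] 0.41243143308822716
rusk 2133 [369. 226.] z 0.0267 [537.   99.1] [22.5 34. ] 85.5
rusk 1859 [283. 228.] z 0.0269 [534.3  44.1] [21.2 33.7] 82.5
bowl 415 ((578.2957763671875, -320.03277587890625), 65.03417205810547)
in bowl px 305 [ 0.574 -0.316  0.03 ] zmax 0.051
```

jog_arm(rows=[{"tx": 1,"ty": 1,"tz": -25,"ax": 0,"ay": 0,"az": 0,"jaw": 150},{"tx": 1,"ty": 1,"tz": -45,"ax": 0,"ay": 0,"az": 0,"jaw": 150},{"tx": 1,"ty": 1,"tz": -58,"ax": 0,"ay": 0,"az": 0,"jaw": 150},{"tx": 1,"ty": 1,"tz": -65,"ax": 0,"ay": 0,"az": 0,"jaw": 150},{"tx": 1,"ty": 1,"tz": -65,"ax": 0,"ay": 0,"az": 0,"jaw": 150},{"tx": 1,"ty": 1,"tz": -65,"ax": 0,"ay": 0,"az": 0,"jaw": 255},{"tx": 1,"ty": 1,"tz": -65,"ax": 0,"ay": 0,"az": 0,"jaw": 255},{"tx": 1,"ty": 1,"tz": -65,"ax": 0,"ay": 0,"az": 0,"jaw": 255}])

```text
t: 47.85
tcp_pos: [0.5354, 0.0449, 0.0122]
orientation: [0.001, 0.038, 0.999, 0.0]
wrist_force: [0.3, 0.8, 4.5]
finger_gap: 0.245
```

jog_arm(rows=[{"tx": 0,"ty": 0,"tz": 0,"ax": 0,"ay": 0,"az": 0,"jaw": 255},{"tx": 0,"ty": 0,"tz": 0,"ax": 0,"ay": 0,"az": 0,"jaw": 255},{"tx": 0,"ty": 0,"tz": 50,"ax": 0,"ay": 0,"az": 0,"jaw": 255},{"tx": 0,"ty": 0,"tz": 100,"ax": 0,"ay": 0,"az": 0,"jaw": 255},{"tx": 0,"ty": -55,"tz": 135,"ax": 0,"ay": 0,"az": 0,"jaw": 255},{"tx": 0,"ty": -115,"tz": 140,"ax": 0,"ay": 0,"az": 0,"jaw": 255},{"tx": 5,"ty": -175,"tz": 140,"ax": 0,"ay": 0,"az": 0,"jaw": 255},{"tx": 15,"ty": -235,"tz": 140,"ax": 0,"ay": 0,"az": 0,"jaw": 255}])

```text
t: 48.85
tcp_pos: [0.5492, -0.1919, 0.1513]
orientation: [-0.0, 0.038, 0.999, 0.0]
wrist_force: [1.4, -0.3, 0.4]
finger_gap: 0.243
```

jog_arm(rows=[{"tx": 20,"ty": -50,"tz": 0,"ax": 0,"ay": 0,"az": 0,"jaw": 255},{"tx": 45,"ty": -100,"tz": -10,"ax": 0,"ay": 0,"az": 0,"jaw": 255},{"tx": 57,"ty": -129,"tz": -30,"ax": 0,"ay": 0,"az": 0,"jaw": 255},{"tx": 57,"ty": -129,"tz": -60,"ax": 0,"ay": 0,"az": 0,"jaw": 255},{"tx": 57,"ty": -129,"tz": -65,"ax": 0,"ay": 0,"az": 0,"jaw": 255},{"tx": 57,"ty": -129,"tz": -65,"ax": 0,"ay": 0,"az": 0,"jaw": 255},{"tx": 57,"ty": -129,"tz": -65,"ax": 0,"ay": 0,"az": 0,"jaw": 255},{"tx": 57,"ty": -129,"tz": -65,"ax": 0,"ay": 0,"az": 0,"jaw": 255}])

```text
t: 49.85
tcp_pos: [0.6073, -0.3192, 0.0878]
orientation: [0.001, 0.038, 0.999, -0.0]
wrist_force: [-0.3, -0.2, -0.5]
finger_gap: 0.246
```

```bash
python3 st.py; python3 - <<'E'
from rusk import *
bowl(*snap('wrist'))
E
```

```text
49.85 [ 0.60729512 -0.31916187  0.08777724] [-0.34572897 -0.16323787 -0.49543696] 0.24567118489270093
bowl 177 ((578.8380737304688, -318.972412109375), 63.558135986328125)
in bowl px 259 [ 0.6   -0.313  0.061] zmax 0.139
bowl 9115 ((578.7337036132812, -321.1800231933594), 63.9140625)
```

jog_arm(rows=[{"tx": 0,"ty": 0,"tz": -20,"ax": 0,"ay": 0,"az": 0,"jaw": 255},{"tx": 0,"ty": 0,"tz": -38,"ax": 0,"ay": 0,"az": 0,"jaw": 255},{"tx": 0,"ty": 0,"tz": -38,"ax": 0,"ay": 0,"az": 0,"jaw": 170},{"tx": 0,"ty": 0,"tz": -38,"ax": 0,"ay": 0,"az": 0,"jaw": 160},{"tx": 0,"ty": 0,"tz": -33,"ax": 0,"ay": 0,"az": 0,"jaw": 160},{"tx": 0,"ty": 0,"tz": 10,"ax": 0,"ay": 0,"az": 0,"jaw": 160},{"tx": 0,"ty": 0,"tz": 60,"ax": 0,"ay": 0,"az": 0,"jaw": 150},{"tx": -30,"ty": 50,"tz": 65,"ax": 0,"ay": 0,"az": 0,"jaw": 150}])

```text
t: 51.0
tcp_pos: [0.5808, -0.2721, 0.1571]
orientation: [0.006, 0.04, 0.999, -0.002]
wrist_force: [0.3, 2.3, 0.3]
finger_gap: 0.413
```

jog_arm(rows=[{"tx": -20,"ty": 55,"tz": 0,"ax": 0,"ay": 0,"az": 0,"jaw": 150},{"tx": -40,"ty": 110,"tz": 0,"ax": 0,"ay": 0,"az": 0,"jaw": 150},{"tx": -40,"ty": 170,"tz": 0,"ax": 0,"ay": 0,"az": 0,"jaw": 150},{"tx": -40,"ty": 230,"tz": 0,"ax": 0,"ay": 0,"az": 0,"jaw": 150},{"tx": -40,"ty": 290,"tz": 0,"ax": 0,"ay": 0,"az": 0,"jaw": 150},{"tx": -40,"ty": 345,"tz": -20,"ax": 0,"ay": 0,"az": 0,"jaw": 155},{"tx": -40,"ty": 368,"tz": -50,"ax": 0,"ay": 0,"az": 0,"jaw": 162},{"tx": -40,"ty": 368,"tz": -75,"ax": 0,"ay": 0,"az": 0,"jaw": 162}])

```text
t: 52.0
tcp_pos: [0.537, 0.1009, 0.0766]
orientation: [0.001, 0.037, 0.999, 0.001]
wrist_force: [0.9, -0.4, 0.1]
finger_gap: 0.37
```

```bash
python3 st.py
```

```text
52.0 [0.53702213 0.10088357 0.0765779 ] [ 0.92331331 -0.4417562   0.08907002] 0.37016022929598463
rusk 1733 [278. 225.] z 0.0269 [535.6  99.4] [20.5 31.3] 85.0
bowl 465 ((577.836669921875, -318.5989074707031), 64.68651580810547)
in bowl px 380 [ 0.584 -0.315  0.033] zmax 0.051
```

jog_arm(rows=[{"tx": 0,"ty": -1,"tz": -25,"ax": 0,"ay": 0,"az": 0,"jaw": 162},{"tx": 0,"ty": -1,"tz": -45,"ax": 0,"ay": 0,"az": 0,"jaw": 162},{"tx": 0,"ty": -1,"tz": -58,"ax": 0,"ay": 0,"az": 0,"jaw": 162},{"tx": 0,"ty": -1,"tz": -65,"ax": 0,"ay": 0,"az": 0,"jaw": 162},{"tx": 0,"ty": -1,"tz": -65,"ax": 0,"ay": 0,"az": 0,"jaw": 162},{"tx": 0,"ty": -1,"tz": -65,"ax": 0,"ay": 0,"az": 0,"jaw": 255},{"tx": 0,"ty": -1,"tz": -65,"ax": 0,"ay": 0,"az": 0,"jaw": 255},{"tx": 0,"ty": -1,"tz": -65,"ax": 0,"ay": 0,"az": 0,"jaw": 255}])

```text
t: 53.1
tcp_pos: [0.5374, 0.0979, 0.0122]
orientation: [0.001, 0.038, 0.999, 0.0]
wrist_force: [-0.9, 0.3, 5.1]
finger_gap: 0.245
```

jog_arm(rows=[{"tx": 0,"ty": 0,"tz": 0,"ax": 0,"ay": 0,"az": 0,"jaw": 255},{"tx": 0,"ty": 0,"tz": 0,"ax": 0,"ay": 0,"az": 0,"jaw": 255},{"tx": 0,"ty": 0,"tz": 50,"ax": 0,"ay": 0,"az": 0,"jaw": 255},{"tx": 0,"ty": 0,"tz": 100,"ax": 0,"ay": 0,"az": 0,"jaw": 255},{"tx": 0,"ty": -55,"tz": 135,"ax": 0,"ay": 0,"az": 0,"jaw": 255},{"tx": 0,"ty": -115,"tz": 140,"ax": 0,"ay": 0,"az": 0,"jaw": 255},{"tx": 0,"ty": -175,"tz": 140,"ax": 0,"ay": 0,"az": 0,"jaw": 255},{"tx": 0,"ty": -235,"tz": 140,"ax": 0,"ay": 0,"az": 0,"jaw": 255}])

```text
t: 54.1
tcp_pos: [0.5362, -0.1389, 0.1512]
orientation: [-0.0, 0.038, 0.999, 0.0]
wrist_force: [1.1, -0.0, 0.6]
finger_gap: 0.243
```

jog_arm(rows=[{"tx": 5,"ty": -55,"tz": 0,"ax": 0,"ay": 0,"az": 0,"jaw": 255},{"tx": 15,"ty": -110,"tz": 0,"ax": 0,"ay": 0,"az": 0,"jaw": 255},{"tx": 30,"ty": -165,"tz": 0,"ax": 0,"ay": 0,"az": 0,"jaw": 255},{"tx": 41,"ty": -185,"tz": -20,"ax": 0,"ay": 0,"az": 0,"jaw": 255},{"tx": 41,"ty": -185,"tz": -40,"ax": 0,"ay": 0,"az": 0,"jaw": 255},{"tx": 41,"ty": -185,"tz": -50,"ax": 0,"ay": 0,"az": 0,"jaw": 255},{"tx": 41,"ty": -185,"tz": -50,"ax": 0,"ay": 0,"az": 0,"jaw": 255},{"tx": 41,"ty": -185,"tz": -50,"ax": 0,"ay": 0,"az": 0,"jaw": 255}])

```text
t: 55.1
tcp_pos: [0.5782, -0.3222, 0.1025]
orientation: [0.001, 0.038, 0.999, -0.0]
wrist_force: [0.1, -1.1, -0.1]
finger_gap: 0.245
```

```bash
python3 st.py; python3 - <<'E'
from rusk import *
p,d,m=snap('wrist');q,e,n=snap('scene');bowl(p,d,m);print(onz(m,280,200,.045))
im=np.hstack([p,cv2.resize(q[150:290,105:292],(560,420))]); cv2.imwrite('pics/a11.png',cv2.resize(im,(800,300))[:,:,::-1])
P=cloud(d,m);g=[]
for x in np.arange(.525,.635,.012):
    r=[]
    for y in np.arange(-.37,-.265,.012):
        k=(abs(P[...,0]-x)<.006)&(abs(P[...,1]-y)<.006)&(P[...,2]>-.01)&(P[...,2]<.08); r.append(int(1000*np.median(P[...,2][k])) if k.sum()>3 else -1)
    print(int(x*1000),r)
E
```

```text
55.1 [ 0.57818993 -0.32217543  0.10249245] [ 0.08761323 -1.05305159 -0.05253479] 0.24480458668132904
bowl 386 ((583.6173095703125, -324.4624938964844), 65.16023254394531)
in bowl px 474 [ 0.592 -0.32   0.053] zmax 0.16
bowl 5838 ((584.811767578125, -327.307861328125), 63.60334396362305)
[ 0.56042335 -0.32146748  0.045     ]
525 [0, 0, 0, 35, 35, 0, 0, -1, -1]
537 [0, 37, 29, 32, 34, 27, 35, 0, 0]
549 [36, 21, 9, 39, 41, 9, 19, 34, 0]
561 [24, 6, 4, 45, 46, 4, 4, 22, 39]
573 [16, 4, 25, 26, 33, 25, 24, 14, 34]
585 [13, 4, 25, 26, 4, 26, 25, 11, 32]
597 [16, 4, 25, 4, 4, 25, 25, 14, 35]
609 [24, 9, 4, -1, -1, 4, 9, 22, 39]
621 [37, 16, 4, -1, -1, 5, 16, 35, 43]
633 [43, -1, -1, -1, -1, -1, -1, 43, -1]
```

View pics/a11.png

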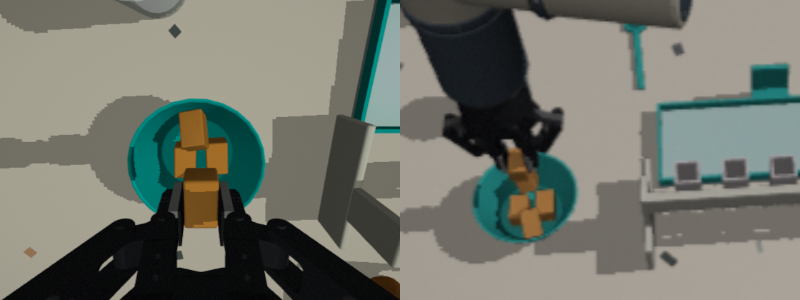

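The bowl was nudged about 9 mm, its rim centre is now (0.585, -0.327), and four rusks are in it at wrist (193,130), (186,158), (217,155) and scene (530,225). I'll set the fifth in the middle.

jog_arm(rows=[{"tx": 5,"ty": -3,"tz": -15,"ax": 0,"ay": 0,"az": 0,"jaw": 255},{"tx": 5,"ty": -3,"tz": -30,"ax": 0,"ay": 0,"az": 0,"jaw": 255},{"tx": 5,"ty": -3,"tz": -40,"ax": 0,"ay": 0,"az": 0,"jaw": 255},{"tx": 5,"ty": -3,"tz": -46,"ax": 0,"ay": 0,"az": 0,"jaw": 255},{"tx": 5,"ty": -3,"tz": -46,"ax": 0,"ay": 0,"az": 0,"jaw": 180},{"tx": 5,"ty": -3,"tz": -46,"ax": 0,"ay": 0,"az": 0,"jaw": 165},{"tx": 5,"ty": -3,"tz": -46,"ax": 0,"ay": 0,"az": 0,"jaw": 155},{"tx": 5,"ty": -3,"tz": -30,"ax": 0,"ay": 0,"az": 0,"jaw": 155}])

```text
t: 56.3
tcp_pos: [0.5819, -0.3249, 0.0709]
orientation: [-0.001, 0.039, 0.999, 0.0]
wrist_force: [0.5, -0.4, -0.5]
finger_gap: 0.393
```

jog_arm(rows=[{"tx": 0,"ty": 0,"tz": 40,"ax": 0,"ay": 0,"az": 0,"jaw": 150},{"tx": 0,"ty": 0,"tz": 100,"ax": 0,"ay": 0,"az": 0,"jaw": 150},{"tx": -30,"ty": 40,"tz": 120,"ax": 0,"ay": 0,"az": 0.18,"jaw": 150},{"tx": -60,"ty": 85,"tz": 130,"ax": 0,"ay": 0,"az": 0.36,"jaw": 150},{"tx": -90,"ty": 135,"tz": 130,"ax": 0,"ay": 0,"az": 0.54,"jaw": 150},{"tx": -110,"ty": 185,"tz": 130,"ax": 0,"ay": 0,"az": 0.72,"jaw": 150},{"tx": -130,"ty": 235,"tz": 120,"ax": 0,"ay": 0,"az": 0.9,"jaw": 150},{"tx": -140,"ty": 285,"tz": 110,"ax": 0,"ay": 0,"az": 1.08,"jaw": 150}])

```text
t: 57.3
tcp_pos: [0.4421, -0.039, 0.1829]
orientation: [0.002, -0.483, 0.876, -0.001]
wrist_force: [2.0, 0.6, -0.2]
finger_gap: 0.409
```

```bash
python3 st.py; python3 - <<'E'
from rusk import *
q,e,n=snap('scene');np.savez('s12.npz',p=q,d=e,**n)
P=cloud(e,n);h=cv2.cvtColor(q,cv2.COLOR_RGB2HSV)
w=(h[...,0]>=4)&(h[...,0]<22)&(h[...,1]>140)&(P[...,2]<.09)&(P[...,0]>.3)&(P[...,0]<.75)&(P[...,1]<.15)&(P[...,1]>-.5)
k,l,st,ce=cv2.connectedComponentsWithStats(w.astype(np.uint8))
for i in range(1,k):
    if st[i,4]>5: a=P[l==i];print(st[i,4],a.min(0).round(3),a.max(0).round(3))
E
```

```text
57.3 [ 0.4420901  -0.03899981  0.1829322 ] [ 1.97663442  0.59817286 -0.20139118] 0.4085924649633987
bowl 472 ((584.9234619140625, -324.45062255859375), 64.97050476074219)
in bowl px 455 [ 0.593 -0.32   0.041] zmax 0.07
450 [ 0.536 -0.348  0.002] [ 0.635 -0.294  0.07 ]
```

All five rusks are in the bowl. Now I'll shut the drawer.

jog_arm(rows=[{"tx": -1,"ty": 15,"tz": 0,"ax": 0,"ay": 0,"az": 0.16,"jaw": 150},{"tx": -1,"ty": 30,"tz": 0,"ax": 0,"ay": 0,"az": 0.32,"jaw": 150},{"tx": -1,"ty": 36,"tz": -20,"ax": 0,"ay": 0,"az": 0.49,"jaw": 150},{"tx": -1,"ty": 36,"tz": -60,"ax": 0,"ay": 0,"az": 0.49,"jaw": 150},{"tx": -1,"ty": 36,"tz": -80,"ax": 0,"ay": 0,"az": 0.49,"jaw": 150},{"tx": -1,"ty": 36,"tz": -90,"ax": 0,"ay": 0,"az": 0.49,"jaw": 150},{"tx": -1,"ty": 36,"tz": -90,"ax": 0,"ay": 0,"az": 0.49,"jaw": 150},{"tx": -1,"ty": 36,"tz": -90,"ax": 0,"ay": 0,"az": 0.49,"jaw": 150}])

```text
t: 58.45
tcp_pos: [0.4426, -0.0043, 0.0925]
orientation: [0.001, -0.679, 0.734, -0.001]
wrist_force: [-0.3, 0.4, 0.1]
finger_gap: 0.409
```

```bash
python3 - <<'E'
from h import *
s=read_state();print(s['tcp_pos'],s['orientation'],s['finger_gap'])
p,d,m=snap('wrist');P=cloud(d,m);h=cv2.cvtColor(p,cv2.COLOR_RGB2HSV)
k=P[(d>0)&(abs(h[...,0].astype(int)-90)<12)&(h[...,1]>100)&(P[...,2]>.05)&(P[...,2]<.07)&(abs(P[...,0]-.44)<.04)]
print(len(k),k.mean(0),k.min(0),k.max(0))
E
```

```text
[ 0.4426093  -0.00434528  0.09245343] [ 8.72966655e-04 -6.78867369e-01  7.34260161e-01 -5.90971065e-04] 0.4091578400166249
1109 [ 0.4447296  -0.00665774  0.06032807] [ 0.43956305 -0.02851664  0.05003594] [0.44984819 0.02117809 0.06278776]
```

jog_arm(rows=[{"tx": 2,"ty": 0,"tz": -25,"ax": 0,"ay": 0,"az": 0,"jaw": 150},{"tx": 2,"ty": 0,"tz": -45,"ax": 0,"ay": 0,"az": 0,"jaw": 150},{"tx": 2,"ty": 0,"tz": -54,"ax": 0,"ay": 0,"az": 0,"jaw": 170},{"tx": 2,"ty": 0,"tz": -54,"ax": 0,"ay": 0,"az": 0,"jaw": 255},{"tx": 2,"ty": 0,"tz": -54,"ax": 0,"ay": 0,"az": 0,"jaw": 255},{"tx": 2,"ty": 0,"tz": -54,"ax": 0,"ay": 0,"az": 0,"jaw": 255},{"tx": 2,"ty": 0,"tz": -54,"ax": 0,"ay": 0,"az": 0,"jaw": 255},{"tx": 2,"ty": 0,"tz": -54,"ax": 0,"ay": 0,"az": 0,"jaw": 255}])

```text
t: 59.5
tcp_pos: [0.4441, -0.0043, 0.0378]
orientation: [0.0, -0.679, 0.734, -0.0]
wrist_force: [0.2, -0.2, 2.4]
finger_gap: 0.087
```

jog_arm(rows=[{"tx": 10,"ty": -1,"tz": 0,"ax": 0,"ay": 0,"az": 0,"jaw": 255},{"tx": 25,"ty": -2,"tz": 0,"ax": 0,"ay": 0,"az": 0,"jaw": 255},{"tx": 40,"ty": -3,"tz": 0,"ax": 0,"ay": 0,"az": 0,"jaw": 255},{"tx": 55,"ty": -4,"tz": 0,"ax": 0,"ay": 0,"az": 0,"jaw": 255},{"tx": 70,"ty": -5,"tz": 0,"ax": 0,"ay": 0,"az": 0,"jaw": 255},{"tx": 84,"ty": -7,"tz": 0,"ax": 0,"ay": 0,"az": 0,"jaw": 255},{"tx": 95,"ty": -8,"tz": 0,"ax": 0,"ay": 0,"az": 0,"jaw": 255},{"tx": 101,"ty": -8,"tz": 0,"ax": 0,"ay": 0,"az": 0,"jaw": 255}])

```text
t: 60.5
tcp_pos: [0.547, -0.0121, 0.0378]
orientation: [0.001, -0.679, 0.734, -0.001]
wrist_force: [-1.3, 0.8, 6.9]
finger_gap: 0.083
```

jog_arm(rows=[{"tx": 2,"ty": 0,"tz": 0,"ax": 0,"ay": 0,"az": 0,"jaw": 255},{"tx": 3,"ty": 0,"tz": 0,"ax": 0,"ay": 0,"az": 0,"jaw": 255},{"tx": 4,"ty": 0,"tz": 0,"ax": 0,"ay": 0,"az": 0,"jaw": 255},{"tx": 5,"ty": 0,"tz": 0,"ax": 0,"ay": 0,"az": 0,"jaw": 255},{"tx": 6,"ty": 0,"tz": 0,"ax": 0,"ay": 0,"az": 0,"jaw": 255},{"tx": 6,"ty": 0,"tz": 0,"ax": 0,"ay": 0,"az": 0,"jaw": 255},{"tx": 6,"ty": 0,"tz": 0,"ax": 0,"ay": 0,"az": 0,"jaw": 255},{"tx": 6,"ty": 0,"tz": 0,"ax": 0,"ay": 0,"az": 0,"jaw": 255}])

```text
t: 61.5
tcp_pos: [0.5525, -0.0125, 0.0378]
orientation: [0.001, -0.679, 0.734, -0.001]
wrist_force: [-1.1, 0.9, 6.5]
finger_gap: 0.08
```

jog_arm(rows=[{"tx": 1,"ty": 0,"tz": 0,"ax": 0,"ay": 0,"az": 0,"jaw": 255},{"tx": 2,"ty": 0,"tz": 0,"ax": 0,"ay": 0,"az": 0,"jaw": 255},{"tx": 3,"ty": 0,"tz": 0,"ax": 0,"ay": 0,"az": 0,"jaw": 255},{"tx": 3,"ty": 0,"tz": 0,"ax": 0,"ay": 0,"az": 0,"jaw": 255},{"tx": 3,"ty": 0,"tz": 0,"ax": 0,"ay": 0,"az": 0,"jaw": 255},{"tx": 3,"ty": 0,"tz": 0,"ax": 0,"ay": 0,"az": 0,"jaw": 255},{"tx": 3,"ty": 0,"tz": 0,"ax": 0,"ay": 0,"az": 0,"jaw": 255},{"tx": 3,"ty": 0,"tz": 0,"ax": 0,"ay": 0,"az": 0,"jaw": 255}])

```text
t: 62.5
tcp_pos: [0.5536, -0.0126, 0.0378]
orientation: [-0.001, -0.679, 0.734, 0.0]
wrist_force: [-6.5, 0.8, 10.7]
finger_gap: 0.084
```

jog_arm(rows=[{"tx": 0,"ty": 0,"tz": 0,"ax": 0,"ay": 0,"az": 0,"jaw": 200},{"tx": 0,"ty": 0,"tz": 0,"ax": 0,"ay": 0,"az": 0,"jaw": 150},{"tx": 0,"ty": 0,"tz": 10,"ax": 0,"ay": 0,"az": 0,"jaw": 150},{"tx": 0,"ty": 0,"tz": 50,"ax": 0,"ay": 0,"az": 0,"jaw": 150},{"tx": 0,"ty": 0,"tz": 100,"ax": 0,"ay": 0,"az": 0,"jaw": 150},{"tx": 0,"ty": 0,"tz": 150,"ax": 0,"ay": 0,"az": 0,"jaw": 150},{"tx": -40,"ty": 40,"tz": 190,"ax": 0,"ay": 0,"az": 0,"jaw": 150},{"tx": -90,"ty": 80,"tz": 210,"ax": 0,"ay": 0,"az": 0,"jaw": 150}])

```text
t: 63.5
tcp_pos: [0.472, 0.0618, 0.2462]
orientation: [0.002, -0.678, 0.735, -0.001]
wrist_force: [0.6, 2.2, 0.3]
finger_gap: 0.414
```

```bash
python3 - <<'E'
from rusk import *
p,d,m=snap('top');q,e,n=snap('scene')
bowl(p,d,m)
for z,de,mm in((p,d,m),(q,e,n)):
    P=cloud(de,mm);h=cv2.cvtColor(z,cv2.COLOR_RGB2HSV)
    k=P[(de>0)&(abs(h[...,0].astype(int)-90)<12)&(h[...,1]>100)&(P[...,2]>.045)&(P[...,2]<.07)&(abs(P[...,0]-.55)<.1)&(abs(P[...,1]+.012)<.06)];print('tab',len(k),k.mean(0) if len(k) else '')
P=cloud(d,m)
for x in np.arange(.525,.65,.01): print(int(x*1000),[int(1000*np.median(P[...,2][(abs(P[...,0]-x)<.005)&(abs(P[...,1]-y)<.005)])) for y in np.arange(-.38,-.265,.01)])
im=np.zeros((600,800,3),np.uint8)
im[:,:800]=cv2.resize(p,(800,600)); a=cv2.resize(q[150:290,90:290],(400,280)); im[320:600,0:400]=a; b=cv2.resize(p[165:245,375:475],(300,240),interpolation=2); im[360:600,500:800]=b
cv2.imwrite('pics/a12.png',im[:,:,::-1])
E
```

```text
bowl 757 ((583.5109252929688, -326.0442810058594), 64.05493927001953)
tab 78 [ 0.55223494 -0.01073287  0.06091806]
tab 90 [ 0.55607093 -0.01113984  0.05596407]
525 [1, 0, 2, 43, 41, 39, 38, 37, 0, 0, 0, 0]
535 [0, 43, 44, 34, 31, 34, 34, 28, 31, 3, 0, 0]
545 [44, 41, 31, 21, 19, 39, 39, 19, 20, 28, 3, 0]
555 [44, 30, 17, 8, 42, 45, 46, 6, 7, 17, 25, 1]
565 [40, 23, 9, 5, 56, 51, 46, 20, 8, 9, 23, 1]
575 [34, 20, 6, 2, 62, 66, 60, 27, 28, 8, 19, 2]
  return _methods._mean(a, axis=axis, dtype=dtype,
  ret = ret.dtype.type(ret / rcount)
Traceback (most recent call last):
ValueError: cannot convert float NaN to integer
```

```bash
python3 - 2>/dev/null <<'E'
from rusk import *
p,d,m=snap('top');q,e,n=snap('scene')
P=cloud(d,m)
print([int(y*1000) for y in np.arange(-.38,-.265,.01)])
for x in np.arange(.525,.65,.01): print(int(x*1000),[int(1000*np.nan_to_num(np.median(P[...,2][(abs(P[...,0]-x)<.006)&(abs(P[...,1]-y)<.006)]),nan=-1)) for y in np.arange(-.38,-.265,.01)])
im=np.zeros((600,800,3),np.uint8)
im[:300,:400]=cv2.resize(p,(400,300)); im[300:,:400]=cv2.resize(q,(400,300))
im[:300,400:]=cv2.resize(p[170:245,375:475],(400,300),interpolation=2); im[300:,400:]=cv2.resize(q[205:273,130:220],(400,300),interpolation=2)
cv2.imwrite('pics/a12.png',im[:,:,::-1])
E
```

```text
[-380, -370, -360, -350, -339, -329, -319, -309, -299, -289, -279, -269]
525 [0, 0, 1, 42, 42, 40, 35, 37, 1, 0, 0, 1]
535 [1, 44, 39, 32, 32, 34, 34, 30, 29, 1, 0, 0]
545 [46, 42, 29, 18, 37, 39, 39, 23, 17, 27, 3, 0]
555 [43, 32, 17, 7, 42, 45, 44, 6, 6, 18, 25, 1]
565 [38, 26, 11, 7, 48, 50, 48, 25, 15, 9, 24, 2]
575 [37, 18, 7, 7, 63, 64, 60, 27, 27, 10, 20, 15]
585 [35, 17, 6, 6, 59, 60, 57, 27, 24, 9, 16, 16]
595 [36, 21, 7, 16, 55, 57, 53, 29, 25, 8, 20, 16]
605 [41, 27, 11, 7, 51, 51, 48, 30, 5, 10, 26, 2]
615 [43, 36, 23, 10, 9, 46, 43, 25, 10, 22, 32, 1]
625 [45, 43, 35, 25, 20, 38, 38, 31, 24, 36, 2, 0]
635 [0, 43, 41, 38, 32, 33, 34, 35, 38, 3, 1, 0]
645 [0, 1, 1, 42, 43, 43, 42, 39, 1, 0, 0, 0]
```

View pics/a12.png

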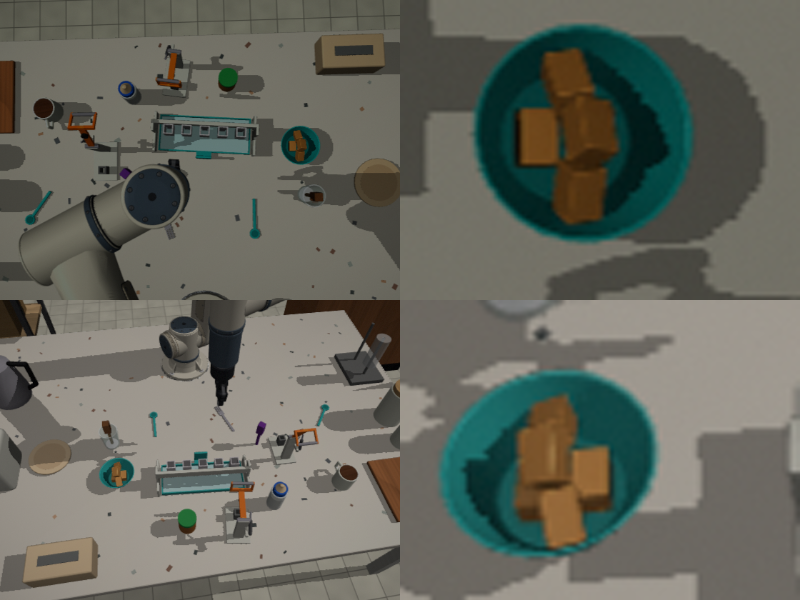

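The overview shows the clamp open, the drawer shut, and the pusher upright in the jar. All five rusks are in the bowl. The fifth rides on top, crop (590,130), with its top 64 mm up, above the rim. I'll nudge it toward the free pocket on the -y side with closed fingers.

jog_arm(rows=[{"tx": 10,"ty": -45,"tz": 0,"ax": 0,"ay": 0,"az": 0,"jaw": 255},{"tx": 25,"ty": -95,"tz": 0,"ax": 0,"ay": 0,"az": 0,"jaw": 255},{"tx": 45,"ty": -150,"tz": 0,"ax": 0,"ay": 0,"az": 0,"jaw": 255},{"tx": 65,"ty": -205,"tz": 0,"ax": 0,"ay": 0,"az": 0,"jaw": 255},{"tx": 85,"ty": -260,"tz": 0,"ax": 0,"ay": 0,"az": 0,"jaw": 255},{"tx": 105,"ty": -310,"tz": -30,"ax": 0,"ay": 0,"az": 0,"jaw": 255},{"tx": 111,"ty": -352,"tz": -80,"ax": 0,"ay": 0,"az": 0,"jaw": 255},{"tx": 111,"ty": -352,"tz": -120,"ax": 0,"ay": 0,"az": 0,"jaw": 255}])

```text
t: 64.7
tcp_pos: [0.5816, -0.2949, 0.1195]
orientation: [-0.001, -0.677, 0.736, 0.001]
wrist_force: [0.0, 1.0, -0.4]
finger_gap: 0.001
```

jog_arm(rows=[{"tx": 0,"ty": 0,"tz": -30,"ax": 0,"ay": 0,"az": 0,"jaw": 255},{"tx": 0,"ty": 0,"tz": -60,"ax": 0,"ay": 0,"az": 0,"jaw": 255},{"tx": 0,"ty": 0,"tz": -78,"ax": 0,"ay": 0,"az": 0,"jaw": 255},{"tx": 0,"ty": 0,"tz": -78,"ax": 0,"ay": 0,"az": 0,"jaw": 255},{"tx": 0,"ty": -7,"tz": -78,"ax": 0,"ay": 0,"az": 0,"jaw": 255},{"tx": 0,"ty": -14,"tz": -78,"ax": 0,"ay": 0,"az": 0,"jaw": 255},{"tx": 0,"ty": -22,"tz": -78,"ax": 0,"ay": 0,"az": 0,"jaw": 255},{"tx": 0,"ty": -30,"tz": -78,"ax": 0,"ay": 0,"az": 0,"jaw": 255}])

```text
t: 65.7
tcp_pos: [0.5828, -0.3214, 0.0476]
orientation: [0.0, -0.679, 0.734, -0.0]
wrist_force: [0.9, 0.0, 0.6]
finger_gap: -0.001
```

```bash
cat > bw.py <<'E'
from rusk import *
s=read_state();print(s['t'],s['tcp_pos'],s['wrist_force'])
q,e,n=snap('scene');P=cloud(e,n);h=cv2.cvtColor(q,cv2.COLOR_RGB2HSV);bowl(q,e,n)
w=(h[...,0]>=4)&(h[...,0]<22)&(h[...,1]>140)&(abs(P[...,0]-.584)<.09)&(abs(P[...,1]+.326)<.09)
k=P[w];print(len(k),k.min(0).round(3),k.max(0).round(3))
for y in np.arange(-.38,-.27,.01):
    a=k[abs(k[:,1]-y)<.005]; print(int(y*1000),len(a),'zmax',a[:,2].max().round(3) if len(a) else '', 'at x',a[a[:,2].argmax(),0].round(3) if len(a) else '')
E
python3 bw.py
```

```text
65.7 [ 0.58275082 -0.32137082  0.04763666] [0.86929209 0.01585719 0.56905349]
bowl 395 ((584.5430908203125, -324.923583984375), 64.32076263427734)
292 [ 0.571 -0.355  0.008] [ 0.639 -0.295  0.125]
-380 0 zmax  at x 
-370 0 zmax  at x 
-360 1 zmax 0.051 at x 0.578
-350 19 zmax 0.058 at x 0.58
-339 40 zmax 0.055 at x 0.601
-329 45 zmax 0.054 at x 0.601
-319 60 zmax 0.053 at x 0.614
-309 74 zmax 0.125 at x 0.639
-299 48 zmax 0.03 at x 0.596
-289 5 zmax 0.031 at x 0.59
-279 0 zmax  at x
```

It is shifting. A little further, then I'll retreat straight up.

jog_arm(rows=[{"tx": 0,"ty": -5,"tz": 0,"ax": 0,"ay": 0,"az": 0,"jaw": 255},{"tx": 0,"ty": -10,"tz": 0,"ax": 0,"ay": 0,"az": 0,"jaw": 255},{"tx": 0,"ty": -15,"tz": 0,"ax": 0,"ay": 0,"az": 0,"jaw": 255},{"tx": 0,"ty": -15,"tz": 0,"ax": 0,"ay": 0,"az": 0,"jaw": 255},{"tx": 0,"ty": -12,"tz": 0,"ax": 0,"ay": 0,"az": 0,"jaw": 255},{"tx": 0,"ty": -5,"tz": 25,"ax": 0,"ay": 0,"az": 0,"jaw": 255},{"tx": 0,"ty": 0,"tz": 70,"ax": 0,"ay": 0,"az": 0,"jaw": 255},{"tx": 0,"ty": 0,"tz": 120,"ax": 0,"ay": 0,"az": 0,"jaw": 255}])

```text
t: 66.75
tcp_pos: [0.5821, -0.3202, 0.1663]
orientation: [-0.001, -0.679, 0.734, 0.001]
wrist_force: [2.2, -0.4, -0.4]
finger_gap: -0.0
```

jog_arm(rows=[{"tx": -10,"ty": 45,"tz": 40,"ax": 0,"ay": 0,"az": 0,"jaw": 255},{"tx": -25,"ty": 100,"tz": 60,"ax": 0,"ay": 0,"az": 0,"jaw": 255},{"tx": -45,"ty": 155,"tz": 80,"ax": 0,"ay": 0,"az": 0,"jaw": 255},{"tx": -65,"ty": 210,"tz": 80,"ax": 0,"ay": 0,"az": 0,"jaw": 255},{"tx": -85,"ty": 265,"tz": 80,"ax": 0,"ay": 0,"az": 0,"jaw": 255},{"tx": -105,"ty": 320,"tz": 80,"ax": 0,"ay": 0,"az": 0,"jaw": 255},{"tx": -111,"ty": 370,"tz": 80,"ax": 0,"ay": 0,"az": 0,"jaw": 255},{"tx": -111,"ty": 390,"tz": 80,"ax": 0,"ay": 0,"az": 0,"jaw": 255}])

```text
t: 67.75
tcp_pos: [0.4708, 0.0713, 0.2459]
orientation: [0.0, -0.68, 0.733, -0.0]
wrist_force: [0.1, 1.3, -0.1]
finger_gap: -0.001
```

```bash
python3 bw.py; python3 - 2>/dev/null <<'E'
from rusk import *
p,d,m=snap('top');P=cloud(d,m)
print([int(y*1000) for y in np.arange(-.38,-.265,.01)])
for x in np.arange(.535,.64,.01): print(int(x*1000),[int(1000*np.nan_to_num(np.median(P[...,2][(abs(P[...,0]-x)<.006)&(abs(P[...,1]-y)<.006)]),nan=-1)) for y in np.arange(-.38,-.265,.01)])
k=P[(P[...,2]>.105)&(P[...,2]<.16)&(abs(P[...,0]-.42)<.06)&(abs(P[...,1]+.35)<.06)];print('pusher handle',len(k),k.mean(0))
h=cv2.cvtColor(p,cv2.COLOR_RGB2HSV);k=P[(abs(h[...,0].astype(int)-90)<12)&(h[...,1]>100)&(P[...,2]>.045)&(P[...,2]<.07)&(abs(P[...,0]-.55)<.1)&(abs(P[...,1]+.012)<.06)];print('tab',k.mean(0))
E
```

```text
67.75 [0.47075043 0.07125187 0.24587398] [ 0.06106008  1.33486022 -0.14029863]
bowl 564 ((585.7356567382812, -325.8785095214844), 64.6936264038086)
524 [ 0.54  -0.371  0.004] [ 0.636 -0.295  0.054]
-380 0 zmax  at x 
-370 30 zmax 0.047 at x 0.595
-360 53 zmax 0.051 at x 0.598
-350 64 zmax 0.05 at x 0.599
-339 43 zmax 0.031 at x 0.59
-329 104 zmax 0.051 at x 0.611
-319 93 zmax 0.054 at x 0.618
-309 90 zmax 0.05 at x 0.611
-299 45 zmax 0.031 at x 0.602
-289 2 zmax 0.03 at x 0.587
-279 0 zmax  at x 
[-380, -370, -360, -350, -339, -329, -319, -309, -299, -289, -279, -269]
535 [1, 40, 40, 33, 31, 31, 30, 30, 33, 2, 0, 1]
545 [45, 41, 29, 19, 18, 36, 37, 24, 21, 29, 2, 0]
555 [43, 31, 18, 8, 41, 42, 42, 9, 7, 20, 26, 2]
565 [38, 26, 16, 7, 26, 45, 44, 23, 7, 9, 21, 1]
575 [35, 39, 40, 35, 27, 27, 33, 26, 26, 8, 24, 2]
585 [35, 44, 43, 35, 27, 23, 26, 26, 25, 7, 20, 3]
595 [36, 45, 46, 32, 26, 24, 28, 27, 24, 7, 22, 3]
605 [38, 27, 14, 7, 26, 45, 43, 27, 6, 11, 27, 2]
615 [41, 32, 18, 8, 41, 45, 43, 10, 11, 23, 30, 0]
625 [42, 41, 31, 19, 18, 39, 36, 21, 23, 37, 4, 0]
635 [0, 45, 42, 36, 31, 33, 33, 31, 38, 3, 0, 0]
pusher handle 205 [ 0.42178635 -0.34410427  0.13077374]
tab [ 0.55219789 -0.01089271  0.06119536]
```

```bash
python3 -c "
from rig import *
print(close_job())"
```

```text
the job is handed in; nothing more can be done
None
```

The whole task was carried out in the order asked and handed in at about 68 s. `close_job` gave no verdict.

**What I did:** I flipped the left clamp open and took out the wooden pusher. I drove all five rusks into the drawer, stood the pusher handle up in the jar, and pulled the drawer. Then I moved the rusks to the bowl and shut the drawer.

**Last checks:**
- **Rusks:** All five are in the bowl. The last one first rested on top of the others, above the rim, so I nudged it down. The tops are now about 45 mm high in the top view and at most 54 mm in the scene view, against a 45 mm rim.
- **Drawer:** The tab is at x = 0.552, compared with 0.550 at the start. The drawer met its stop, where the force rose to 6.5 N.
- **Clamp:** It was open in the last overview picture. I took that before the final nudge and did not look at it again.
- **Pusher:** The handle top is at 0.13 m in the jar.

**What differed:**
- The drawer came out about 106 mm rather than the full 110 mm, which was enough to reach every rusk.
- The bowl shifted about 9 mm partway through. I measured it again before placing the last rusk.
- I did not measure the spoon, fork or bottle again. The last overview showed nothing out of place.

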